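# Secure a gas cylinder in its bench stand

### The job

Put the small gas cylinder away in its blue bench stand: lower it upright into the foot cup without dropping it, then swing the retaining bar across in front of it and push the snap hook on the bar's end onto the eyebolt until the gate flicks shut behind the eye. Leave the cylinder standing and the bar latched, and do not knock over the cylinder or disturb the tube rack, the beaker or the spray bottle.

Things in the scene. Friction and masses are not known exactly. Their poses are not given: they have to be found in the camera images.
- gas_cylinder: Loose upright aluminium gas cylinder, 60 mm in diameter, green shoulder, round black valve cap on top; 188 mm tall in all, 0.5 to 0.9 kg. Straight wall to 122 mm, shoulder narrowing to 34 mm diameter at 145 mm, cap 31 mm in diameter from 147 to 178 mm, rounded above. Origin: centre of its underside; z up its axis; round, so its yaw means nothing.
- cap (a point): Middle of the cylinder's black cap, where to grip it from above: on its axis, 167 mm above its underside.
- stand: Blue steel stand, bolted down (place and yaw differ each time). Origin at bench level on the axis the cylinder must take; z up, its open front faces its own -x. Base plate 10 mm thick, x -70 to 95, y -105 to 85 mm. Foot cup in the middle, saddle and cross bar behind, bar hinge on the +y side, eyebolt on the -y side. The cylinder is lowered in from above while the bar is open.
- seat (a point): Centre of the foot cup's floor, 10 mm above the bench: where the middle of the cylinder's underside must rest. The cup's round rim is 68 mm inside, 76 mm outside, and 14 mm high, for the 60 mm cylinder.
- saddle (a point): Centre of the half-round saddle, on the stand's axis at a height of 120 mm. The saddle is 70 mm inside, 24 mm tall, open to the stand's -x. Behind it: cross bar at x 48 to 57, y -108 to 72 mm, of the same height, and a column at x 57 to 82, y -20 to 20 mm, 140 mm tall.
- eye (a point): Middle of the eyebolt's front wire, vertical here, 120 mm above the bench, at x -44, y -88 mm in the stand's frame: what the hook must take in. The eye is 30 mm inside, of 6 mm steel wire, upright in the stand's x-z plane, top at 141 mm; its shank runs back to the cross bar. Axes as the stand's.
- hinge (a point): Point on the bar's vertical hinge axis, 120 mm above the bench, at x -52, y 62 mm in the stand's frame. A cheek at y 68 to 76 mm carries it. Axes as the stand's.
- bar (a joint): Angle (rad) of the retaining bar about its hinge. 0: pushed fully home, the bar lying along the stand's -y in front of the cylinder. Grows as it opens towards the stand's -x; seen from above, shutting is anticlockwise. Range -0.05 to 1.9, starts at 1.1 to 1.6, stays where left. The gate meets the eye at about 0.2 and flicks shut behind it near 0.02; once latched, play is up to about 0.12.
- gate (a joint): Angle (rad) of the hook's brass gate, 34 mm long: 0 shut, grows as the eye pushes it inward (up to 0.88; it opens inward only). A spring shuts it: about 5 to 8 N at the bar's grip push it open. It reads about 0.7 just before the eye has passed it, then falls back to 0.
- grip (a point): Middle of the red upright grip on the bar: round post 18 mm in diameter, 36 mm tall, heights 143 to 179 mm, 98 mm from the hinge axis; pinch it from above. The steel bar below is 7 mm thick, heights 111 to 129 mm, with a rubber pad inside. Axes turn with the bar: -y along the bar towards the hook, +x the shutting direction, z up.
- hook (a point): Pocket of the snap hook, where the eye's wire lies when the bar is fully home: 150 mm from the hinge axis, 120 mm above the bench. The hook is a level steel C, about 60 by 40 mm, at the bar's end; its mouth, closed by the gate, faces the shutting direction. Axes as for the grip.
- tube_rack: Cream test-tube rack with capped tubes, 85 x 190 mm, 62 mm tall (tubes to 114 mm). Bystander. Origin: centre of its underside.
- beaker: Empty glass beaker, 84 mm in diameter, 110 mm tall. Bystander. Origin: centre of its underside.
- spray_bottle: Green bottle with white spray head, 52 mm in diameter, 152 mm tall. Bystander. Origin: centre of its underside.
Mind the look-alikes: they are no part of the job. Leave any pink, purple or yellow look-alike of the gas_cylinder alone.

How it is judged:
On the way, in this order (a step that is already met when the one before it is completed fails the run):
1. the cylinder stands upright in the foot cup, let go (horizontal distance between gas_cylinder and seat below 0.008 m and z of gas_cylinder in the frame of seat below 0.004 m and angle between gas_cylinder's own z axis and vertical below 0.08 rad and contact force between gas_cylinder and the fingers below 0.1 N), for 0.2 s.
2. the hook is on the eye with its gate shut (value of joint bar below 0.15 rad and value of joint gate below 0.1 rad), for 0.2 s.
At the end, for the whole second after the job is handed in: The cylinder stands at rest in the foot cup: underside within 8 mm of the seat's centre and 4 mm of its height, within 0.08 rad of upright. The bar is shut to less than 0.15 rad with the gate back to less than 0.1 rad, so that the eye is held in the hook (all of step 2 and horizontal distance between gas_cylinder and seat below 0.008 m and z of gas_cylinder in the frame of seat below 0.004 m and angle between gas_cylinder's own z axis and vertical below 0.08 rad and linear speed of gas_cylinder below 0.02 m/s); the robot touches nothing.
It fails at once if the cylinder is knocked or tipped over (more than 0.5 rad from upright) (angle between gas_cylinder's own z axis and vertical above 0.5 rad).
It fails at once if the cylinder is dropped into the stand (it falls into the cup at more than 0.4 m/s) (horizontal distance between gas_cylinder and seat below 0.03 m and z of gas_cylinder in the frame of seat below 0.05 m and linear speed of gas_cylinder above 0.4 m/s).
It fails at once if the tube rack is moved more than 30 mm (distance of tube_rack from where it was at the start of the episode above 0.03 m).
It fails at once if the beaker is moved more than 30 mm (distance of beaker from where it was at the start of the episode above 0.03 m).
It fails at once if the spray bottle is moved more than 30 mm (distance of spray_bottle from where it was at the start of the episode above 0.03 m).
It also fails if it takes over 54 s, if anything falls off the work surface, if the arm or the gripper's body presses on something with over 40 N, if the wrist force passes 120 N, or if a joint passes its speed limit or range.

### The arm

A 6-joint arm with a two-finger parallel gripper is mounted at the origin on the work surface. World frame = base frame: x ahead of the robot, y to its left, z up, the work surface at z = 0. Lengths are in m, angles in rad, forces in N, time in s.
With the tool pointing down it reaches from about 0.35 to 0.975 m from the base axis. Payload 4.9 kg.
Tool frame: the origin (TCP) lies at the very end of the fingers, on their centre line; the grasp point (between the pads) lies 19 mm behind it; y points along the fingers, z is the direction in which the jaws open and shut, and the axes are right-handed (so a half turn about y gives the same grasp; the last joint's range is limited). The gripper opens to 85 mm and grips with 20 to 120 N. Pads are 22 mm wide; open, the fingers measure 114 mm over their backs; the gripper's body (76 mm by 85 mm) begins 54 mm behind the grasp point. The pads swing forward as they close: fully open they stand 13 mm farther back than shut.
Start: joints at [1.179, 0.053, 1.613, -0, 1.476, -0.119], TCP at [0.168, 0.602, 0.231] pointing down, gripper open.
Joint ranges: [-3.01, 3.01], [-1.01, 2.22], [0.06, 2.58], [-1.02, 4.17], [0.09, 2.62], [-3.14, 3.14]. Speed limits (rad/s): [2.57, 2.57, 3.14, 3.14, 3.14, 3.14].

### API

Orientations are given as a rotation vector (axis times angle).
In Python, from station import ctrl gives the robot as it stands.
- The arm moves only by the tool arm_command, never from a script. Its argument "steps" is a list of rows, each a list of 3 entries, a list of its own where there are three numbers: the shift along the tool's x, y, z in m, then the turn, a rotation vector about the tool's x, y, z in degrees, then the opening, from 0 (shut) to 1 (fully open). In form: [[[dx, dy, dz], [ax, ay, az], gripper], ...]. A call has 1 to 5 rows; each row is the pose to reach, as a shift and turn from the pose measured when the call began, along the tool's axes at that moment; what a row does not reach only later rows make up. A row lasts 1/10 s, in which the tool goes at most 50 mm and 8.59 degrees, less where a joint would pass 70% of its speed; a pose out of reach is approached as far as the arm can. A call with a gripper value outside its range is refused whole. The fingers move at their own pace and stop on an object; "force" is the grip in N (left out, the last holds). Time passes only in rows, so rows that repeat a pose let the fingers close. It gives the time, the measured TCP pose, the force and the opening at its end, in the units of the state.
- ctrl.get_obs(): the state, without advancing time (a new reading comes with each control period).
- ctrl.get_image(name): name is "side" or "top"; returns a dict with "img" (480x640x3 uint8, red, green, blue), "camera_matrix" (3x3 intrinsics, pixels), "k1" (the pictures are not rectified: a ray, as slopes to the right and down, at radius r is drawn at 1 + k1 r^2 times it, then the intrinsics apply), "world_from_camera" (4x4, takes a point from camera to world coordinates). Camera axes: x right, y up, looking along -z (the intrinsics and any distortion apply to the point x, -y, -z); pixel columns grow to the right and rows downward; lengths in m; the calibration is good to about 2 mm. A picture is of the moment at which its call begins. There is no depth.
- ctrl.finish_job(): hands the job in, once; it reports no verdict.
Trained networks look in a picture, given as the dict that the camera call returned (one of the last four; its "shot" number tells which), for a name from the list of things; names that differ only in an ending like _2 or _b are one class to them, and where a whole thing is asked for, a point or a joint stands for the part that bears it (a point fixed in the world has none). Each returns a list of dicts, best first, with "confidence" (0 to 1); they miss things now and then, are a little off and sometimes report something else, mostly with a low value. They report only what shows in the picture. A call takes as long as a camera call. They do not tell look-alikes from the thing itself.
- ctrl.boxes_of(picture, name): "position" ([row, column] in pixels, amid what is visible of it).
The state is a dict: "t": time; "q": joint angles; "dq": joint speeds; "effort": joint torques, N m; "tool_pos": TCP position; "tool_rot": TCP orientation; "contact_force": force on the tool from outside, world axes, zero at the start; "wrist_torque": the same for the moment, N m; "opening": finger opening in m.
Only numpy, scipy, OpenCV 4.12 (cv2) and the standard library are available. Lean on these libraries where they do the work, as an engineer would, in place of code of your own. Each camera call takes 0.05 s, during which the arm holds its last target.

## Working session

There is one attempt and no reset: what is moved stays moved. The work goes in short steps, Python scripts to look and compute and a tool call to move; the robot and the scene stay as the last step left them, time stands still between calls to the robot, and variables do not carry over. Pictures are saved under pics/ and viewed, and the job is handed in when it is done.

Besides the shell and the picture viewer there is one more tool, called after ">>>" as a command line: name --argument value ..., lists and objects as JSON in quotes. arm_command: Moves the arm, as the interface text tells. Its arguments: {"type":"object","properties":{"steps":{"type":"array"},"force":{"type":"number"}},"required":["steps"]}

```bash
mkdir -p pics; ls; cat > h.py <<'E'
import numpy as np, cv2
from station import ctrl
from scipy.spatial.transform import Rotation as R
def snap(name,fn=None):
    p=ctrl.get_image(name)
    if fn: cv2.imwrite('pics/'+fn,cv2.cvtColor(p['img'],cv2.COLOR_RGB2BGR))
    return p
def ray(p,rc):
    K=np.array(p['camera_matrix']);k=p['k1']
    d=np.array([(rc[1]-K[0,2])/K[0,0],(rc[0]-K[1,2])/K[1,1]])
    u=d.copy()
    for _ in range(30): u=d/(1+k*(u@u))
    T=np.array(p['world_from_camera'])
    v=T[:3,:3]@np.array([u[0],-u[1],-1]); return T[:3,3],v
def atz(p,rc,z):
    o,v=ray(p,rc); return o+v*(z-o[2])/v[2]
def proj(p,X):
    T=np.array(p['world_from_camera']);K=np.array(p['camera_matrix'])
    c=T[:3,:3].T@(np.asarray(X,float)-T[:3,3]); u=np.array([c[0],-c[1]])/-c[2]
    u=u*(1+p['k1']*(u@u)); return np.array([K[1,1]*u[1]+K[1,2],K[0,0]*u[0]+K[0,2]])
E
python3 - <<'E'
from h import *
o=ctrl.get_obs(); print({k:np.round(v,3) for k,v in o.items()})
for n in ['top','side']:
    p=snap(n,n+'0.png'); print(n,np.round(p['world_from_camera'],3).tolist(),np.round(p['camera_matrix'],1).tolist(),p['k1'])
    for nm in ['gas_cylinder','cap','stand','seat','saddle','eye','hinge','bar','gate','grip','hook','tube_rack','beaker','spray_bottle']:
        try: print(nm,[(np.round(b['position']).tolist(),round(b['confidence'],2)) for b in ctrl.boxes_of(p,nm)])
        except Exception as e: print(nm,e)
E
```

```text
pics
{'t': np.float64(0.0), 'q': array([ 1.179,  0.053,  1.614, -0.   ,  1.476, -0.119]), 'dq': array([ 0.001,  0.001, -0.   , -0.001,  0.   , -0.   ]), 'effort': array([ 0.0000e+00, -3.9369e+01, -3.7017e+01, -0.0000e+00,  7.0000e-03,
        0.0000e+00]), 'tool_pos': array([0.168, 0.601, 0.23 ]), 'tool_rot': array([-1.562,  0.215, -0.214]), 'contact_force': array([0.317, 0.048, 0.488]), 'wrist_torque': array([ 0.011, -0.013, -0.028]), 'opening': np.float64(0.085)}
top [[0.017, 0.991, -0.132, 0.385], [-1.0, 0.019, 0.01, 0.071], [0.012, 0.131, 0.991, 1.534], [0.0, 0.0, 0.0, 1.0]] [[562.8, 0.0, 314.1], [0.0, 562.8, 248.4], [0.0, 0.0, 1.0]] -0.05549341916250734
gas_cylinder [([255.0, 438.0], 0.93), ([342.0, 406.0], 0.63)]
cap [([249.0, 434.0], 0.96), ([309.0, 453.0], 0.87), ([342.0, 408.0], 0.72), ([295.0, 419.0], 0.68)]
stand [([241.0, 262.0], 0.68)]
seat [([242.0, 259.0], 0.68)]
saddle [([241.0, 257.0], 0.78)]
eye [([244.0, 259.0], 0.89), ([194.0, 412.0], 0.74)]
hinge [([246.0, 260.0], 0.59)]
bar [([269.0, 304.0], 0.77), ([294.0, 419.0], 0.43)]
gate [([193.0, 413.0], 0.7), ([264.0, 30
[... 366 characters left out ...]
 1.0]] [[545.8, 0.0, 321.7], [0.0, 545.8, 248.1], [0.0, 0.0, 1.0]] -0.015828224130694513
gas_cylinder [([410.0, 262.0], 0.89), ([365.0, 283.0], 0.83), ([382.0, 340.0], 0.71)]
cap [([366.0, 285.0], 0.93), ([411.0, 263.0], 0.89), ([363.0, 226.0], 0.74), ([384.0, 338.0], 0.63), ([254.0, 306.0], 0.36)]
stand [([238.0, 328.0], 0.78)]
seat [([240.0, 331.0], 0.83)]
saddle [([241.0, 329.0], 0.77)]
eye [([237.0, 326.0], 0.62)]
hinge [([240.0, 331.0], 0.72)]
bar [([254.0, 308.0], 0.81), ([368.0, 284.0], 0.3)]
gate []
grip [([249.0, 306.0], 0.55)]
hook [([252.0, 306.0], 0.7), ([183.0, 348.0], 0.43)]
tube_rack [([368.0, 413.0], 0.73)]
beaker [([176.0, 276.0], 0.58)]
spray_bottle [([184.0, 347.0], 0.82)]
```

View pics/top0.png

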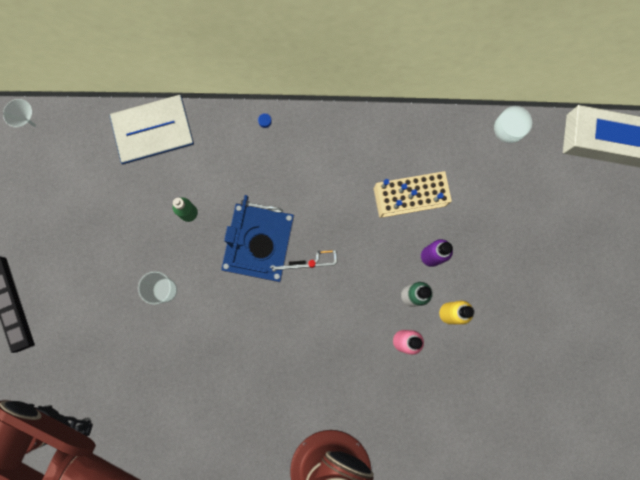

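View pics/side0.png

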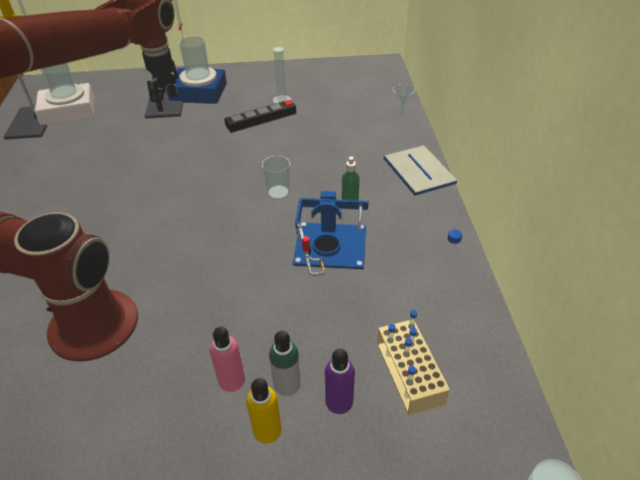

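```bash
python3 - <<'E'
import cv2
a=cv2.imread('pics/top0.png');b=cv2.imread('pics/side0.png')
cv2.imwrite('pics/c1.png',cv2.resize(a[170:320,180:380],None,fx=4,fy=4,interpolation=cv2.INTER_CUBIC))
cv2.imwrite('pics/c2.png',cv2.resize(b[160:310,240:440],None,fx=4,fy=4,interpolation=cv2.INTER_CUBIC))
cv2.imwrite('pics/c3.png',cv2.resize(a[220:370,370:500],None,fx=4,fy=4,interpolation=cv2.INTER_CUBIC))
cv2.imwrite('pics/c4.png',cv2.resize(b[310:460,200:400],None,fx=4,fy=4,interpolation=cv2.INTER_CUBIC))
E
```

```text
(no output)
```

View pics/c1.png

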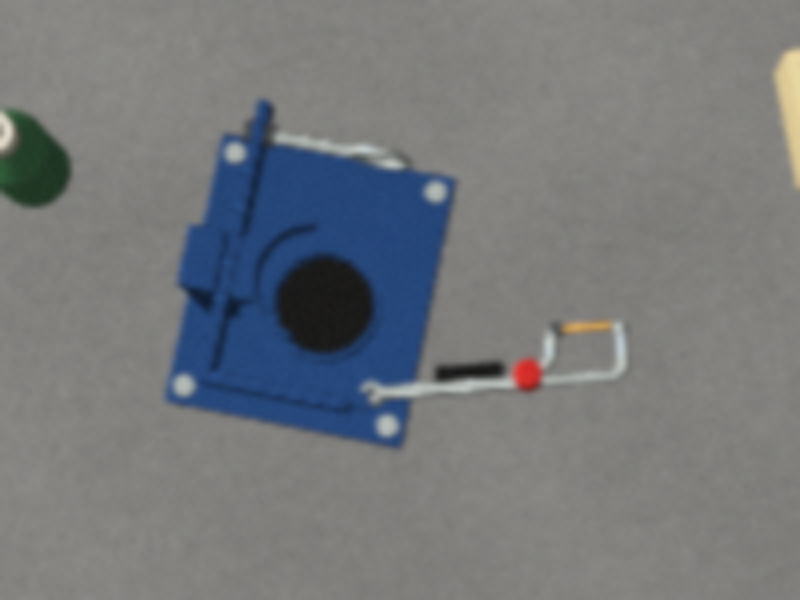

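View pics/c2.png

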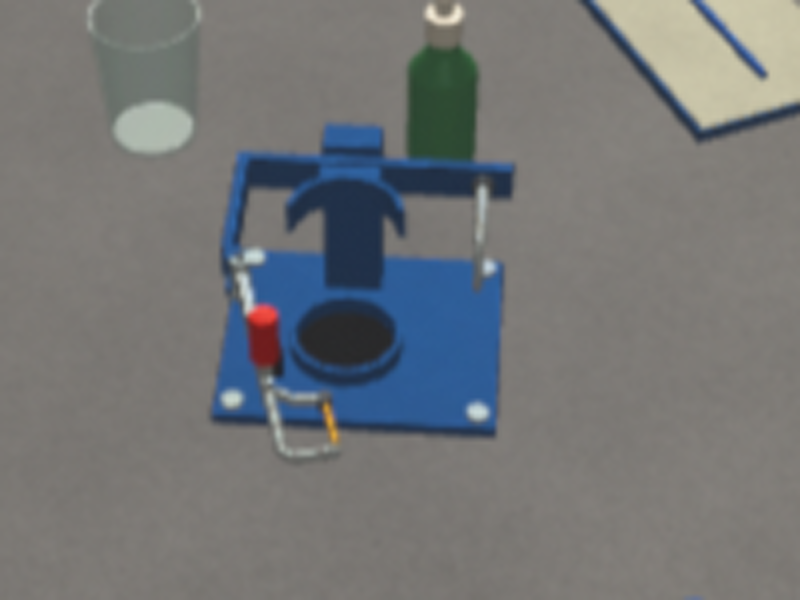

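View pics/c3.png

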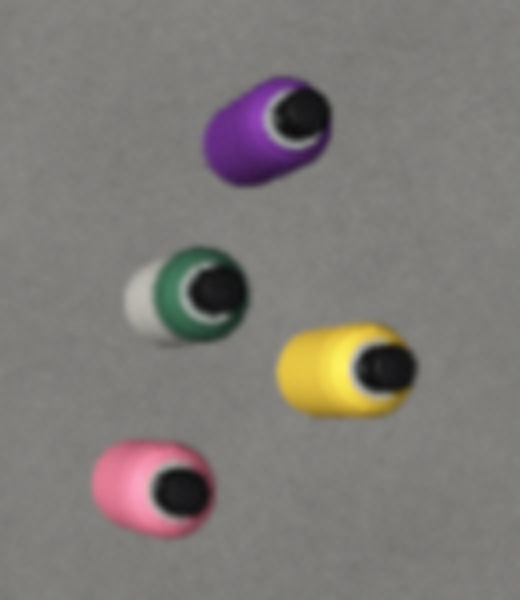

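View pics/c4.png

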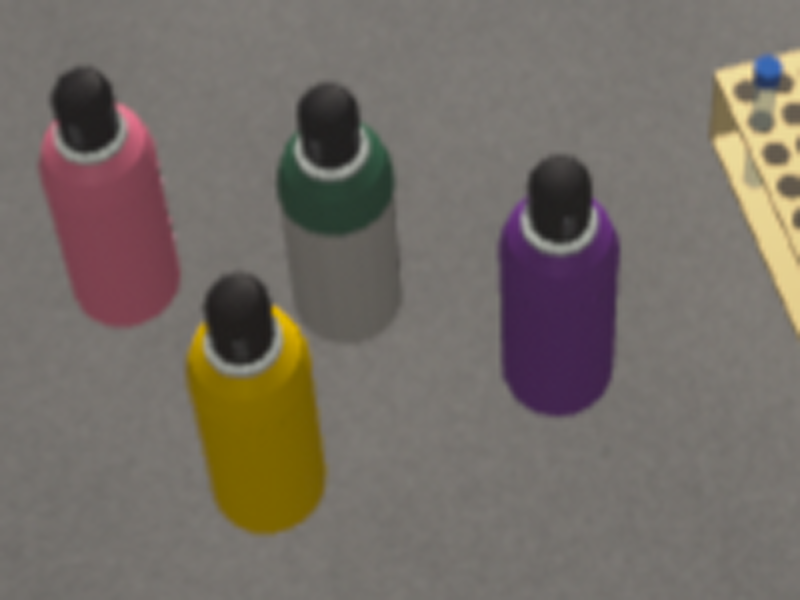

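The green-shouldered aluminium cylinder is at top (292, 424), side (341–365, 283). Pink is at top (342, 407), purple at (252, 437) and yellow at (312, 457). Only the first fits the description (bare aluminium body, green shoulder), and the crop confirms it. Next I'll fit the poses.

```bash
cat > fit.py <<'E'
from h import *
from scipy.optimize import least_squares
import pickle
def load():
    return snap('top'),snap('side')
E
python3 - <<'E'
from h import *
from scipy.optimize import least_squares
pt=snap('top');ps=snap('side')
def tri(a,b):
    o1,v1=ray(pt,a);o2,v2=ray(ps,b)
    A=np.c_[v1,-v2]; s=np.linalg.lstsq(A,o2-o1,rcond=None)[0]
    x,y=o1+s[0]*v1,o2+s[1]*v2; return (x+y)/2,np.linalg.norm(x-y)
ct=lambda x,y:(170+y/4-.375,180+x/4-.375)
cs=lambda x,y:(160+y/4-.375,240+x/4-.375)
obs=[]
for X,pt_,sd in [((95,-105,10),(225,133),(503,262)),((-70,-105,10),(457,180),(495,433)),((-70,85,10),(402,447),(212,418)),((95,85,10),(166,402),None)]:
    obs.append((np.array(X)/1000,pt,ct(*pt_)))
    if sd: obs.append((np.array(X)/1000,ps,cs(*sd)))
def w(q,X):
    c,s=np.cos(q[2]),np.sin(q[2]); return np.array([q[0]+c*X[0]-s*X[1],q[1]+s*X[0]+c*X[1],X[2]])
f=lambda q:np.concatenate([proj(p,w(q,X))-rc for X,p,rc in obs])
r=least_squares(f,[.4,.15,1.4],loss='soft_l1')
print('stand',r.x,np.round(f(r.x).reshape(-1,2),1).tolist())
q=r.x
for n,X in dict(hinge=(-.052,.062,.12),eye=(-.044,-.088,.12),saddle=(0,0,.12),barend=(.0525,-.108,.132)).items():
    X=w(q,X); print(n,np.round(X,4),'topcrop',np.round([(proj(pt,X)[1]-180)*4,(proj(pt,X)[0]-170)*4]),'sidecrop',np.round([(proj(ps,X)[1]-240)*4,(proj(ps,X)[0]-160)*4]))
# grip angle: 
h=w(q,(-.052,.062,.12))
for th in np.arange(1.0,1.7,.1):
    # bar along -y stand at 0, opening towards -x
    d=np.array([-np.sin(th),-np.cos(th)])*.098
    X=w(q,(-.052+d[0],.062+d[1],.179)); print(round(th,2),np.round(X,3),np.round([(proj(pt,X)[1]-180)*4,(proj(pt,X)[0]-170)*4]),np.round([(proj(ps,X)[1]-240)*4,(proj(ps,X)[0]-160)*4]))
# cylinder
tc=(220+290/4,370+217/4); sc=(310+125/4,200+329/4)
print('cap tri',tri(tc,sc))
for z in (.167,.17,.175): print(z,atz(pt,tc,z)[:2],atz(ps,sc,z)[:2])
for nm in ['tube_rack','beaker','spray_bottle']:
    a=ctrl.boxes_of(pt,nm)[0]['position'];b=ctrl.boxes_of(ps,nm)[0]['position'];print(nm,tri(a,b))
for nm,a,b in [('yellow',(220+367/4,370+386/4),(310+318/4,200+238/4)),('pink',(220+490/4,370+181/4),(310+110/4,200+85/4)),('purple',(220+115/4,370+302/4),(310+200/4,200+560/4))]: print(nm,tri(a,b))
E
```

```text
stand [0.59076234 0.19862768 1.39453664] [[-0.1, 0.0], [-0.3, 0.0], [-0.5, 0.6], [-0.8, 0.1], [0.4, 0.6], [-0.8, -0.7], [-0.1, 0.1]]
hinge [0.5206 0.1583 0.12  ] topcrop [374. 393.] sidecrop [238. 276.]
eye [0.6697 0.1399 0.12  ] topcrop [409. 161.] sidecrop [475. 278.]
saddle [0.5908 0.1986 0.12  ] topcrop [313. 282.] sidecrop [342. 226.]
barend [0.7063 0.2314 0.132 ] topcrop [266.  98.] sidecrop [512. 167.]
1.0 [0.558 0.068 0.179] [519. 325.] [307. 302.]
1.1 [0.549 0.065 0.179] [524. 340.] [292. 307.]
1.2 [0.54  0.062 0.179] [528. 356.] [276. 311.]
1.3 [0.53  0.061 0.179] [530. 372.] [259. 314.]
1.4 [0.52  0.06  0.179] [530. 388.] [243. 316.]
1.5 [0.51  0.061 0.179] [529. 404.] [226. 316.]
1.6 [0.501 0.062 0.179] [526. 420.] [209. 316.]
cap tri (array([ 0.46464077, -0.21343101,  0.16368888]), np.float64(0.001786201329729577))
0.167 [ 0.46356199 -0.2128294 ] [ 0.46565758 -0.21568164]
0.17 [ 0.46339049 -0.21220606] [ 0.46577567 -0.21782534]
0.175 [ 0.46310466 -0.21116717] [ 0.4659725  -0.22139816]
tube_rack (array([ 0.74367067, -0.21169735,  0.02053062]), np.float64(0.0016801470918646232))
beaker (array([0.46694708, 0.46235107, 0.05934079]), np.float64(0.0022344164039474093))
spray_bottle (array([0.67740613, 0.4027232 , 0.05822689]), np.float64(0.009662642254528571))
yellow (array([ 0.41880151, -0.31720741,  0.16289968]), np.float64(0.0006531738036548195))
pink (array([ 0.34292242, -0.19110268,  0.16243598]), np.float64(0.0006053072339830527))
purple (array([ 0.5740855 , -0.26756901,  0.16211859]), np.float64(0.002637261714530984))
```

```bash
cat > go.py <<'E'
import sys
from h import *
# usage: go.py x y z [yaw of jaw axis, deg]; prints tool-frame shift and turn
def rel(x,y,z,yaw=None,o=None):
    o=o or ctrl.get_obs(); Rm=R.from_rotvec(o['tool_rot']); p=np.array(o['tool_pos'])
    d=Rm.inv().apply(np.array([x,y,z])-p)
    jz=Rm.as_matrix()[:,2]; cur=np.degrees(np.arctan2(jz[1],jz[0]))
    if yaw is None: yaw=cur
    yaw=cur+((yaw-cur+90)%180-90)
    c,s=np.cos(np.radians(yaw)),np.sin(np.radians(yaw))
    zz=np.array([c,s,0]);yy=np.array([0,0,-1.]);xx=np.cross(yy,zz)
    t=(Rm.inv()*R.from_matrix(np.c_[xx,yy,zz])).as_rotvec(degrees=True)
    print('t',round(float(o['t']),2),'pos',np.round(p,4),'jaw yaw',round(cur,1),'q',np.round(o['q'],2),'F',np.round(o['contact_force'],1),'open',round(float(o['opening']),4))
    print('shift',np.round(d,4).tolist(),'turn',np.round(t,2).tolist())
if __name__=='__main__': rel(*map(float,sys.argv[1:]))
E
python3 go.py 0.36 0.40 0.30; python3 go.py 0.4645 -0.2135 0.15
```

```text
t 1.9 pos [0.1684 0.6019 0.2313] jaw yaw 74.4 q [ 1.18  0.05  1.61  0.    1.48 -0.12] F [0.2 1.4 1.1] open 0.0854
shift [0.2389, -0.0687, -0.1428] turn [0.0, -0.0, -0.0]
t 1.9 pos [0.1684 0.6019 0.2313] jaw yaw 74.4 q [ 1.18  0.05  1.61  0.    1.48 -0.12] F [0.2 1.4 1.1] open 0.0854
shift [0.5049, 0.0813, -0.7054] turn [0.0, -0.0, -0.0]
```

>>> arm_command --steps '[[[0.239, -0.12, -0.143], [0, 0, 0], 1], [[0.239, -0.12, -0.143], [0, 0, 0], 1], [[0.239, -0.12, -0.143], [0, 0, 0], 1], [[0.239, -0.12, -0.143], [0, 0, 0], 1], [[0.35, -0.12, -0.4], [0, 0, 0], 1]]'

```text
t: 2.4
tool_pos: [0.3113, 0.4205, 0.319]
tool_rot: [-1.557, 0.212, -0.217]
contact_force: [-0.2, -0.7, -0.0]
opening: 0.0856
```

```bash
python3 go.py 0.4645 -0.2135 0.30
```

```text
t 2.4 pos [0.3113 0.4205 0.319 ] jaw yaw 74.3 q [ 0.79 -0.23  1.74 -0.    1.63 -0.51] F [-0.2 -0.7 -0. ] open 0.0856
shift [0.3185, 0.0176, -0.5692] turn [-0.23, -0.0, 0.16]
```

>>> arm_command --steps '[[[0.318, 0.01, -0.569], [0, 0, 0], 1], [[0.318, 0.01, -0.569], [0, 0, 0], 1], [[0.318, 0.01, -0.569], [0, 0, 0], 1], [[0.318, 0.01, -0.569], [0, 0, 0], 1], [[0.318, 0.01, -0.569], [0, 0, 0], 1]]'

```text
t: 2.9
tool_pos: [0.3683, 0.1764, 0.3131]
tool_rot: [-1.556, 0.21, -0.217]
contact_force: [0.7, -0.7, 0.7]
opening: 0.0856
```

```bash
python3 go.py 0.4645 -0.2135 0.30 75
```

```text
t 2.9 pos [0.3683 0.1764 0.3131] jaw yaw 74.4 q [ 0.26 -0.54  1.97  0.    1.7  -1.04] F [ 0.7 -0.7  0.7] open 0.0856
shift [0.1976, 0.0122, -0.3496] turn [-0.26, -0.62, 0.23]
```

>>> arm_command --steps '[[[0.198, 0.01, -0.35], [0, 0, 0], 1], [[0.198, 0.01, -0.35], [0, 0, 0], 1], [[0.198, 0.01, -0.35], [0, 0, 0], 1], [[0.198, 0.01, -0.35], [0, 0, 0], 1], [[0.198, 0.01, -0.35], [0, 0, 0], 1]]'

```text
t: 3.4
tool_pos: [0.428, -0.0667, 0.3067]
tool_rot: [-1.556, 0.209, -0.219]
contact_force: [0.7, 0.1, -0.8]
opening: 0.0852
```

```bash
python3 go.py 0.4645 -0.2135 0.25 75
```

```text
t 3.4 pos [ 0.428  -0.0667  0.3067] jaw yaw 74.4 q [-0.33 -0.47  1.93  0.01  1.67 -1.63] F [ 0.7  0.1 -0.8] open 0.0852
shift [0.0744, 0.0565, -0.1318] turn [-0.27, -0.64, 0.32]
```

>>> arm_command --steps '[[[0.074, 0.056, -0.132], [0, 0, 0], 1], [[0.074, 0.056, -0.132], [0, 0, 0], 1], [[0.074, 0.056, -0.132], [0, 0, 0], 1], [[0.074, 0.056, -0.132], [0, 0, 0], 1], [[0.074, 0.056, -0.132], [0, 0, 0], 1]]'

```text
t: 3.9
tool_pos: [0.4635, -0.2146, 0.2491]
tool_rot: [-1.555, 0.214, -0.219]
contact_force: [0.6, 0.2, 0.6]
opening: 0.0854
```

```bash
python3 go.py 0.4645 -0.2135 0.15 75; python3 - <<'E'
from h import *
p=snap('top','t1.png');s=snap('side','s1.png')
a=p['img'][210:360,340:500];b=s['img'][280:430,200:400]
cv2.imwrite('pics/t1c.png',cv2.resize(a[:,:,::-1],None,fx=3.5,fy=3.5)); cv2.imwrite('pics/s1c.png',cv2.resize(b[:,:,::-1],None,fx=3.5,fy=3.5))
E
```

```text
t 3.9 pos [ 0.4635 -0.2146  0.2491] jaw yaw 74.2 q [-0.58 -0.24  1.85  0.01  1.52 -1.88] F [0.6 0.2 0.6] open 0.0854
shift [0.0004, 0.0991, 0.0008] turn [-0.33, -0.8, 0.16]
```

View pics/s1c.png

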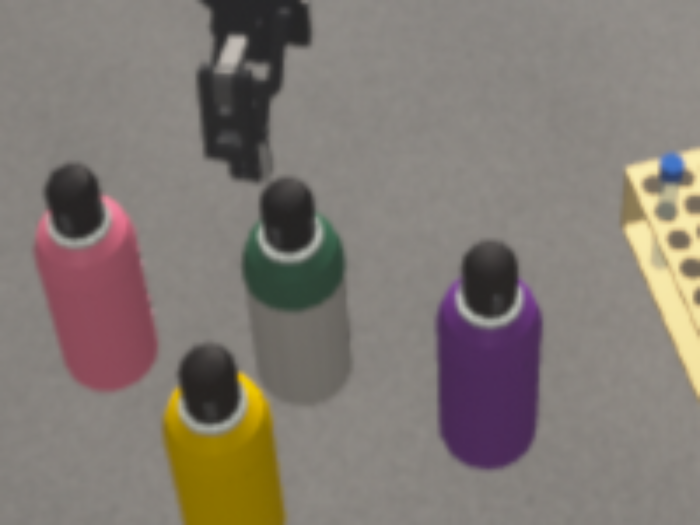

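View pics/t1c.png

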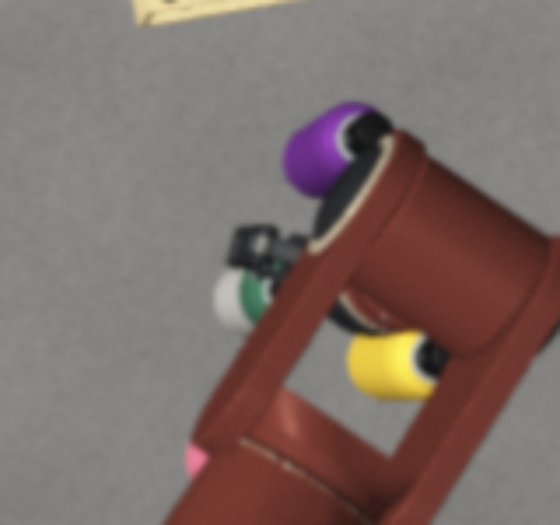

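```bash
python3 - <<'E'
from h import *
p=snap('top');s=snap('side')
o=ctrl.get_obs();Rm=R.from_rotvec(o['tool_rot']).as_matrix();P=np.array(o['tool_pos']);print(P,Rm.round(3).tolist())
for n,X in [('tcp',P),('f+',P+.05*Rm[:,2]),('f-',P-.05*Rm[:,2]),('captop',(.4645,-.2135,.188)),('bottom',(.4645,-.2135,0)),('capT purple',(.574,-.2676,.188))]:
    a=proj(p,X);b=proj(s,X);print(n,'top',((a[1]-340)*3.5).round(),((a[0]-210)*3.5).round(),'side',((b[1]-200)*3.5).round(),((b[0]-280)*3.5).round())
E
```

```text
[ 0.46444757 -0.21245264  0.2517345 ] [[0.963, 0.008, 0.268], [-0.268, 0.002, 0.963], [0.008, -1.0, 0.004]]
tcp top 321.0 280.0 side 275.0 117.0
f+ top 248.0 259.0 side 296.0 47.0
f- top 394.0 302.0 side 252.0 193.0
captop top 302.0 286.0 side 283.0 189.0
bottom top 252.0 299.0 side 304.0 366.0
capT purple top 378.0 129.0 side 488.0 254.0
```

View pics/s1.png

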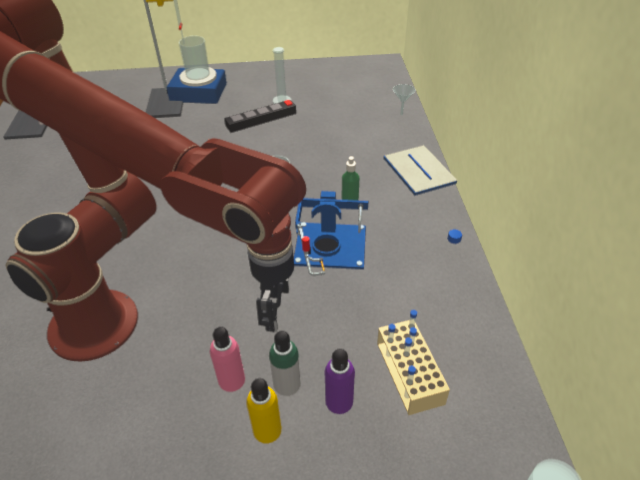

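>>> arm_command --steps '[[[0, 0.045, 0.0], [0, 0, 0], 1], [[0, 0.09, 0.0], [0, 0, 0], 1], [[0, 0.102, 0.0], [0, 0, 0], 1], [[0, 0.102, 0.0], [0, 0, 0], 1]]' --force 40

```text
t: 4.5
tool_pos: [0.4643, -0.2105, 0.1483]
tool_rot: [-1.555, 0.208, -0.215]
contact_force: [0.4, -0.2, 1.6]
opening: 0.085
```

```bash
python3 go.py 0.4645 -0.2135 0.15 75; python3 - <<'E'
from h import *
p=snap('top');s=snap('side')
a=p['img'][210:360,340:500];b=s['img'][280:430,200:400]
cv2.imwrite('pics/s2c.png',cv2.resize(b[:,:,::-1],None,fx=3.5,fy=3.5))
E
```

```text
t 4.5 pos [ 0.4643 -0.2105  0.1483] jaw yaw 74.5 q [-0.58 -0.16  1.96  0.01  1.34 -1.88] F [ 0.4 -0.2  1.6] open 0.085
shift [0.001, -0.0018, -0.0028] turn [-0.33, -0.45, 0.22]
```

View pics/s2c.png

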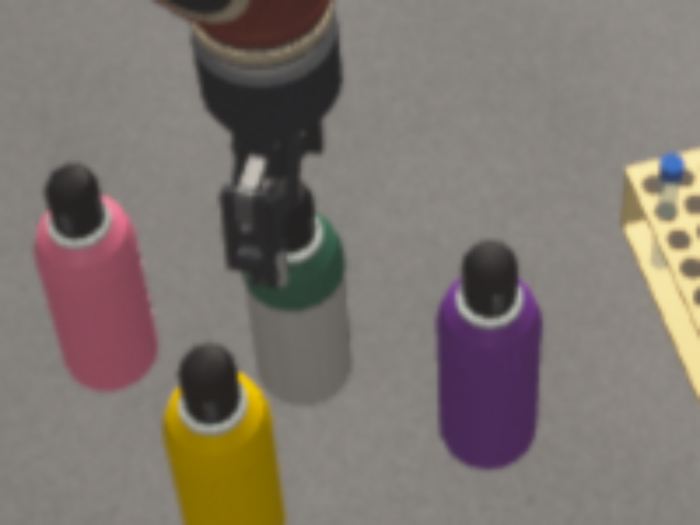

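>>> arm_command --steps '[[[0.001, -0.002, -0.001], [0, 0, 0], 0.6], [[0.001, -0.002, -0.001], [0, 0, 0], 0.4], [[0.001, -0.002, -0.001], [0, 0, 0], 0.1], [[0.001, -0.002, -0.001], [0, 0, 0], 0.1], [[0.001, -0.002, -0.001], [0, 0, 0], 0.1]]' --force 40

```text
t: 5.1
tool_pos: [0.4677, -0.2142, 0.1553]
tool_rot: [-1.56, 0.202, -0.222]
contact_force: [-0.2, -0.6, 3.1]
opening: 0.0293
```

```bash
python3 go.py 0.4645 -0.2135 0.15 75
```

```text
t 5.1 pos [ 0.4677 -0.2142  0.1553] jaw yaw 74.5 q [-0.58 -0.16  1.95  0.01  1.34 -1.88] F [-0.2 -0.6  3.1] open 0.0293
shift [-0.0033, 0.0053, -0.0002] turn [-0.14, -0.5, 0.72]
```

>>> arm_command --steps '[[[0, -0.02, 0], [0, 0, 0], 0.1], [[0, -0.06, 0], [0, 0, 0], 0.1], [[0, -0.1, 0], [0, 0, 0], 0.1], [[0, -0.15, 0], [0, 0, 0], 0.1], [[0, -0.2, 0], [0, 0, 0], 0.1]]'

```text
t: 5.6
tool_pos: [0.4639, -0.2132, 0.3534]
tool_rot: [-1.557, 0.207, -0.218]
contact_force: [1.0, -0.8, -7.4]
opening: 0.0298
```

>>> arm_command --steps '[[[0, -0.01, 0], [0, 0, 0], 0.1], [[0, -0.01, 0], [0, 0, 0], 0.1]]'

```text
t: 5.8
tool_pos: [0.4639, -0.2133, 0.3634]
tool_rot: [-1.557, 0.207, -0.218]
contact_force: [-0.3, 1.0, -7.0]
opening: 0.029
```

```bash
python3 go.py 0.591 0.1986 0.37 75; python3 - <<'E'
from h import *
p=snap('top','t3.png');s=snap('side','s3.png')
E
```

```text
t 5.8 pos [ 0.4639 -0.2133  0.3634] jaw yaw 74.5 q [-0.58 -0.27  1.7   0.01  1.71 -1.88] F [-0.3  1.  -7. ] open 0.029
shift [0.0125, -0.0045, 0.4309] turn [-0.26, -0.5, 0.38]
```

View pics/s3.png

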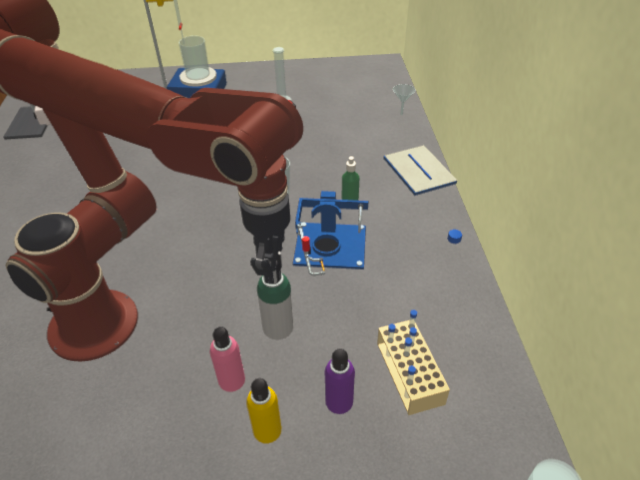

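>>> arm_command --steps '[[[0.001, -0.005, 0.02], [0, 0, 0], 0.1], [[0.003, -0.005, 0.06], [0, 0, 0], 0.1], [[0.004, -0.005, 0.1], [0, 0, 0], 0.1], [[0.005, -0.005, 0.14], [0, 0, 0], 0.1], [[0.006, -0.005, 0.18], [0, 0, 0], 0.1]]'

```text
t: 6.4
tool_pos: [0.5157, -0.039, 0.36]
tool_rot: [-1.553, 0.218, -0.207]
contact_force: [1.5, -0.9, -6.4]
opening: 0.029
```

>>> arm_command --steps '[[[0.001, 0, 0.04], [0, 0, 0], 0.1], [[0.003, 0, 0.08], [0, 0, 0], 0.1], [[0.004, 0, 0.12], [0, 0, 0], 0.1], [[0.005, 0, 0.16], [0, 0, 0], 0.1], [[0.006, 0, 0.2], [0, 0, 0], 0.1]]'

```text
t: 6.9
tool_pos: [0.5738, 0.1536, 0.3556]
tool_rot: [-1.555, 0.224, -0.201]
contact_force: [0.6, -0.4, -6.1]
opening: 0.0293
```

```bash
python3 go.py 0.591 0.1986 0.365 75
```

```text
t 6.9 pos [0.5738 0.1536 0.3556] jaw yaw 74.5 q [ 0.13 -0.06  1.52  0.01  1.69 -1.17] F [ 0.6 -0.4 -6.1] open 0.0293
shift [0.0044, -0.0093, 0.048] turn [-0.18, -0.52, -0.88]
```

>>> arm_command --steps '[[[0.004, 0, 0.03], [0, 0, -0.5], 0.1], [[0.004, 0, 0.048], [0, 0, -0.5], 0.1], [[0.004, 0, 0.048], [0, 0, -0.5], 0.1], [[0.004, 0, 0.048], [0, 0, -0.5], 0.1]]'

```text
t: 7.3
tool_pos: [0.5897, 0.1984, 0.3526]
tool_rot: [-1.559, 0.221, -0.204]
contact_force: [-0.0, -1.4, -7.0]
opening: 0.0292
```

```bash
python3 go.py 0.591 0.1986 0.365 75;  python3 - <<'E'
from h import *
p=snap('top','t4.png');s=snap('side','s4.png')
cv2.imwrite('pics/s4c.png',cv2.resize(s['img'][110:310,230:430,::-1],None,fx=3,fy=3))
cv2.imwrite('pics/t4c.png',cv2.resize(p['img'][150:320,180:380,::-1],None,fx=3.5,fy=3.5))
E
python3 go.py 0.591 0.1986 0.365 75
```

```text
t 7.3 pos [0.5897 0.1984 0.3526] jaw yaw 74.5 q [ 0.2   0.01  1.46  0.    1.68 -1.1 ] F [-0.  -1.4 -7. ] open 0.0292
shift [0.0011, -0.0124, 0.0005] turn [0.0, -0.51, -0.63]
t 7.4 pos [0.5901 0.1978 0.3544] jaw yaw 74.4 q [ 0.2   0.01  1.46  0.01  1.68 -1.1 ] F [-0.3 -0.6 -6.7] open 0.0294
shift [0.0006, -0.0106, 0.0011] turn [-0.09, -0.58, -0.49]
```

View pics/s4c.png

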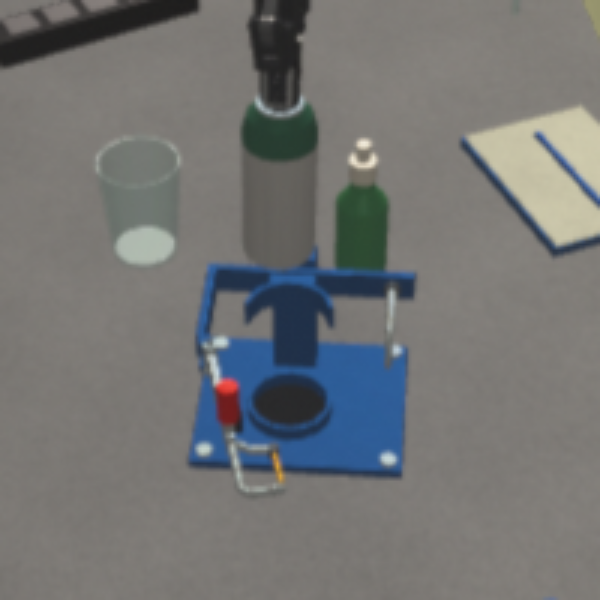

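View pics/t4c.png

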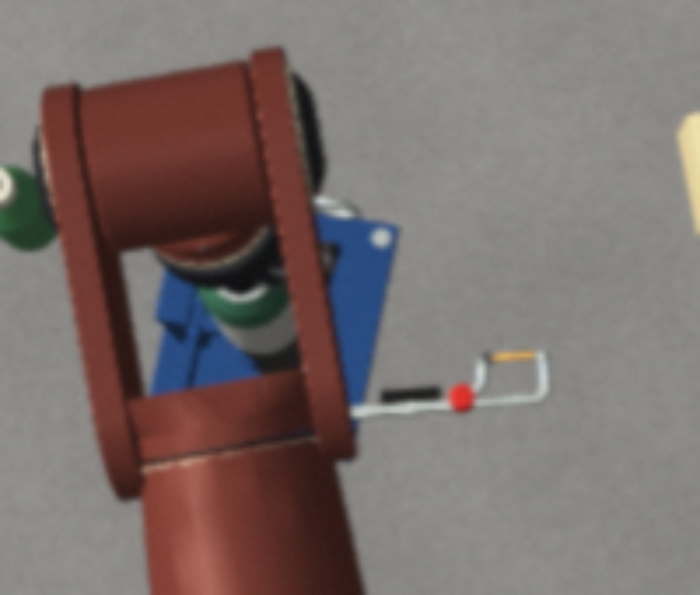

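```bash
cat > ov.py <<'E'
from h import *
def circ(p,im,c,z,r,col,box,f):
    t=np.linspace(0,2*np.pi,60); pts=[proj(p,(c[0]+r*np.cos(a),c[1]+r*np.sin(a),z)) for a in t]
    pts=np.array([[(q[1]-box[1]+.5)*f,(q[0]-box[0]+.5)*f] for q in pts]).astype(np.int32)
    cv2.polylines(im,[pts],True,col,1,cv2.LINE_AA)
def over(name,box,f,circles,fn):
    p=ctrl.get_image(name); im=cv2.resize(np.ascontiguousarray(p['img'][box[0]:box[2],box[1]:box[3],::-1]),None,fx=f,fy=f,interpolation=cv2.INTER_CUBIC)
    for c,z,r,col in circles: circ(p,im,c,z,r,col,box,f)
    cv2.imwrite('pics/'+fn,im); return p
E
python3 - <<'E'
from ov import *
o=ctrl.get_obs();c=o['tool_pos'];u=.3540-.150
S=(.5908,.1986)
for nm,box,fn in [('side',(120,280,270,410),'s5.png'),('top',(200,210,280,320),'t5.png')]:
    over(nm,box,5 if nm=='side' else 7,[((.5905,.1985),u,.03,(0,255,255)),((.5905,.1985),u+.122,.03,(0,255,255)),(S,.024,.038,(0,0,255)),(S,.024,.034,(0,0,255))],fn)
E
```

```text
(no output)
```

View pics/s5.png

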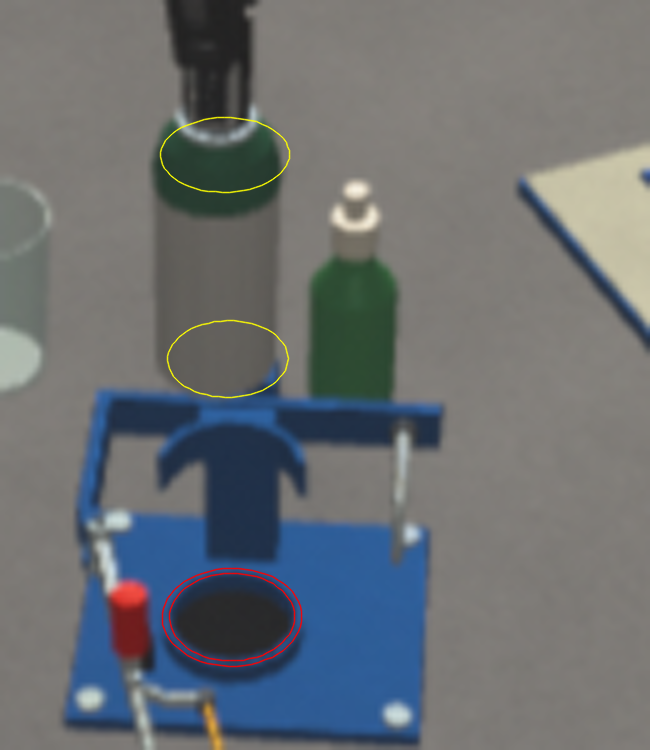

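View pics/t5.png

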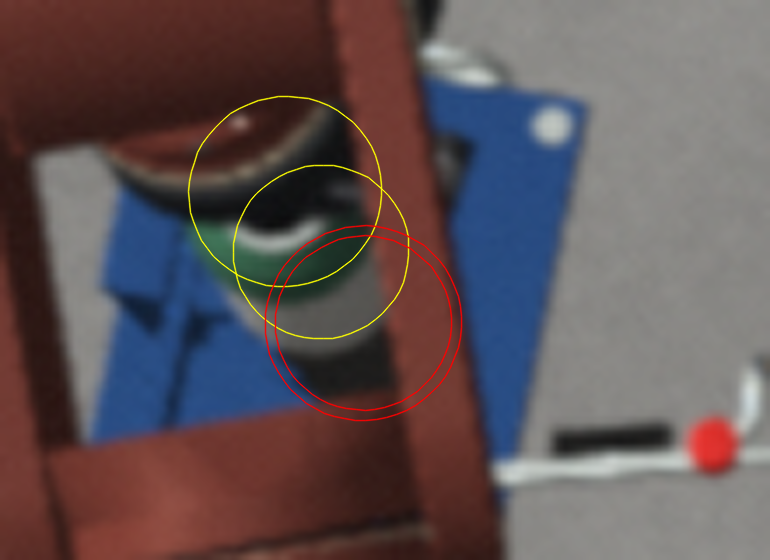

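```bash
python3 go.py 0.5953 0.1986 0.296 75
```

```text
t 7.5 pos [0.5904 0.1977 0.3555] jaw yaw 74.4 q [ 0.2   0.01  1.46  0.01  1.68 -1.1 ] F [ 0.   0.3 -6.7] open 0.0293
shift [0.0049, 0.0595, 0.002] turn [-0.15, -0.6, -0.4]
```

>>> arm_command --steps '[[[0.004, 0.02, 0.002], [0, 0, -0.4], 0.1], [[0.0045, 0.045, 0.002], [0, 0, -0.4], 0.1], [[0.0045, 0.058, 0.002], [0, 0, -0.4], 0.1], [[0.0045, 0.058, 0.002], [0, 0, -0.4], 0.1]]'

```text
t: 7.9
tool_pos: [0.5935, 0.1978, 0.2942]
tool_rot: [-1.56, 0.218, -0.21]
contact_force: [-0.2, -0.1, -7.3]
opening: 0.0294
```

```bash
python3 - <<'E'
from ov import *
o=[]
P=[]
S=(.5908,.1986)
for nm,box,fn in [('side',(150,280,290,390),'s6.png'),('top',(190,210,290,320),'t6.png')]:
    c=np.array(ctrl.get_obs()['tool_pos']);P.append(c);u=c[2]-.150
    over(nm,box,5 if nm=='side' else 7,[(S,u,.03,(0,255,255)),(S,u+.122,.03,(0,255,255)),(S,.132,.035,(255,0,255))],fn)
print(P)
E
python3 go.py 0.5953 0.1986 0.25 75
```

```text
[array([0.59349137, 0.19783401, 0.29415948]), array([0.59421866, 0.19814369, 0.29629624])]
t 8.0 pos [0.595  0.1984 0.298 ] jaw yaw 74.4 q [ 0.2   0.03  1.53  0.    1.58 -1.1 ] F [ 0.3  0.2 -5.5] open 0.0295
shift [0.0002, 0.048, 0.0001] turn [-0.16, -0.63, 0.03]
```

View pics/s6.png

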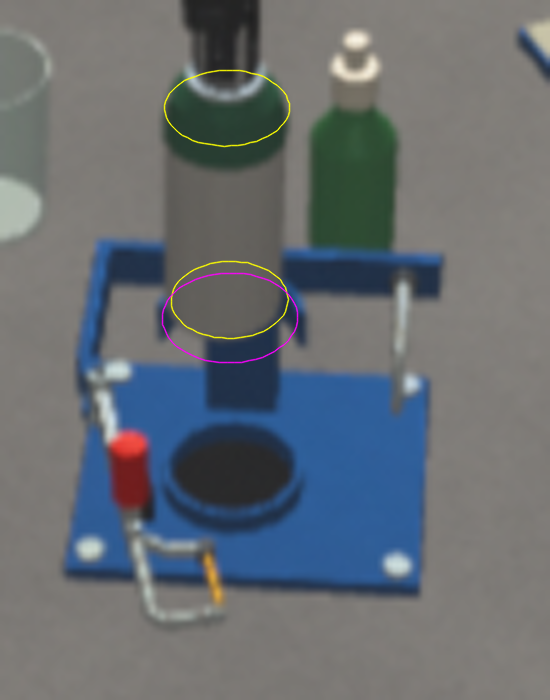

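View pics/t6.png

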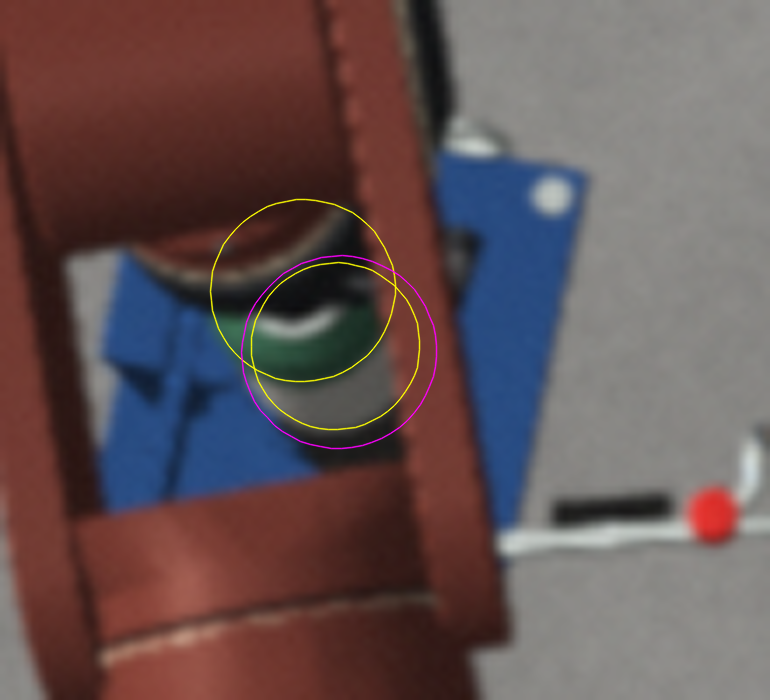

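>>> arm_command --steps '[[[0.002, 0.005, 0.0005], [0, 0, 0], 0.1], [[0.002, 0.02, 0.0005], [0, 0, 0], 0.1], [[0.002, 0.04, 0.0005], [0, 0, 0], 0.1], [[0.002, 0.06, 0.0005], [0, 0, 0], 0.1], [[0.002, 0.07, 0.0005], [0, 0, 0], 0.1]]'

```text
t: 8.5
tool_pos: [0.596, 0.1983, 0.2248]
tool_rot: [-1.559, 0.216, -0.212]
contact_force: [-0.7, -0.1, -7.6]
opening: 0.0295
```

```bash
python3 - <<'E'
from ov import *
P=[]
S=(.5908,.1986)
for nm,box,fn in [('side',(170,280,290,390),'s7.png'),('top',(190,210,290,320),'t7.png')]:
    c=np.array(ctrl.get_obs()['tool_pos']);P.append(c);u=.226-.150
    over(nm,box,5 if nm=='side' else 7,[(S,u,.03,(0,255,255)),(S,u+.122,.03,(0,255,255)),(S,.024,.038,(255,0,255))],fn)
print(P)
E
python3 go.py 0.5973 0.1986 0.25 75
```

```text
[array([0.59597478, 0.19828072, 0.22483888]), array([0.59545404, 0.19819058, 0.22352944])]
t 8.6 pos [0.5959 0.1982 0.2251] jaw yaw 74.4 q [ 0.2   0.07  1.61  0.    1.47 -1.1 ] F [-0.6 -0.  -7.1] open 0.0295
shift [0.0012, -0.0249, 0.0007] turn [-0.04, -0.63, -0.21]
```

View pics/s7.png

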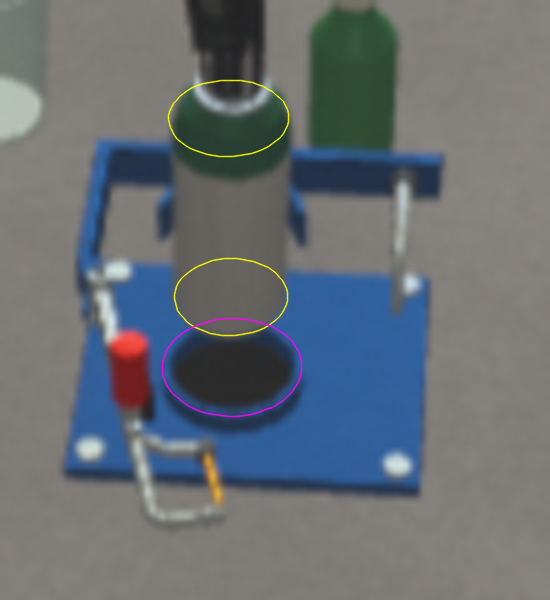

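View pics/t7.png

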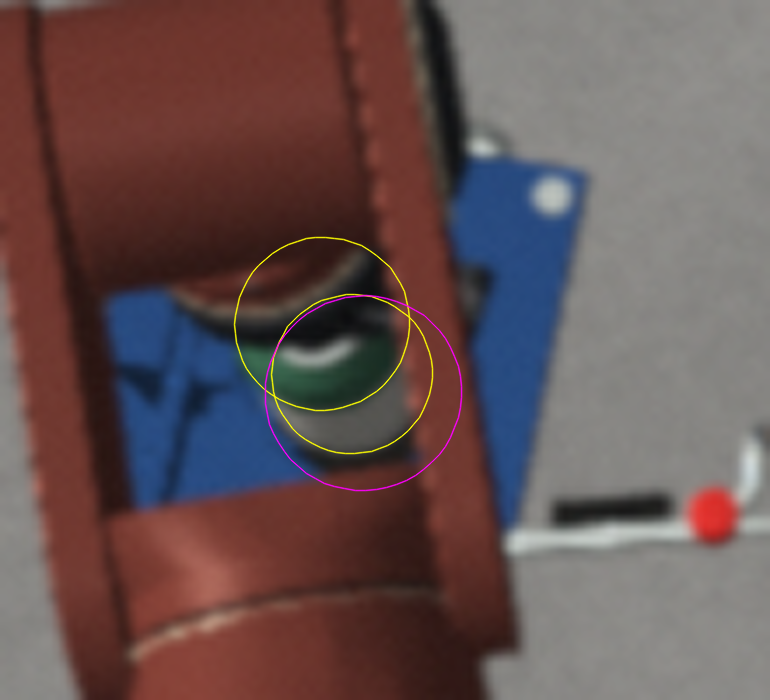

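>>> arm_command --steps '[[[0, 0.01, 0], [0, 0, 0], 0.1], [[0, 0.025, 0], [0, 0, 0], 0.1], [[0, 0.04, 0], [0, 0, 0], 0.1], [[0, 0.048, 0], [0, 0, 0], 0.1], [[0, 0.052, 0], [0, 0, 0], 0.1]]'

```text
t: 9.1
tool_pos: [0.5948, 0.1981, 0.171]
tool_rot: [-1.56, 0.219, -0.209]
contact_force: [-0.5, -0.4, -6.7]
opening: 0.0295
```

>>> arm_command --steps '[[[0, 0.003, 0], [0, 0, 0], 0.1], [[0, 0.006, 0], [0, 0, 0], 0.1]]'

```text
t: 9.3
tool_pos: [0.5951, 0.1982, 0.1656]
tool_rot: [-1.56, 0.218, -0.21]
contact_force: [-1.4, -0.3, 3.1]
opening: 0.0296
```

```bash
python3 go.py 0.5962 0.1984 0.16 75; python3 - <<'E'
from ov import *
S=(.5908,.1986)
over('side',(170,280,290,390),5,[(S,.024,.038,(255,0,255)),(S,.140,.03,(0,255,255))],'s8.png')
E
```

```text
t 9.3 pos [0.5951 0.1982 0.1656] jaw yaw 74.4 q [ 0.2   0.11  1.67  0.    1.37 -1.1 ] F [-1.4 -0.3  3.1] open 0.0296
shift [0.001, 0.0056, 0.0005] turn [0.02, -0.63, -0.32]
```

View pics/s8.png

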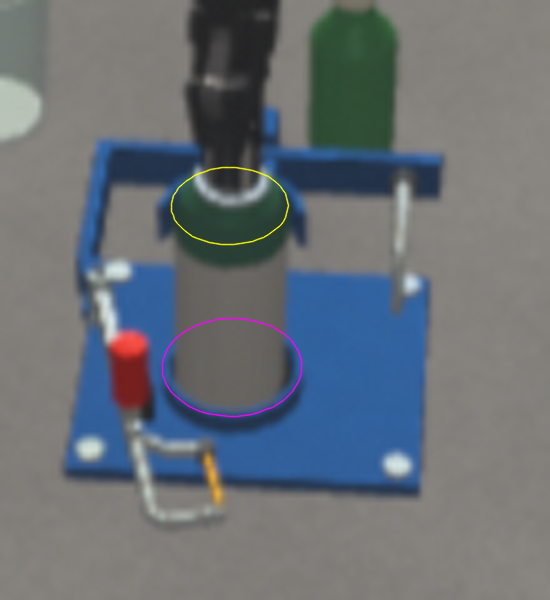

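>>> arm_command --steps '[[[0, 0.001, 0], [0, 0, 0], 0.1], [[0, 0.002, 0], [0, 0, 0], 0.1], [[0, 0.002, 0], [0, 0, 0], 0.1]]'

```text
t: 9.65
tool_pos: [0.5962, 0.1983, 0.1656]
tool_rot: [-1.559, 0.216, -0.212]
contact_force: [-1.7, -0.0, 1.1]
opening: 0.0294
```

```bash
python3 go.py 0.5962 0.1984 0.16 75; python3 - <<'E'
from ov import *
S=(.5908,.1986)
u=.010
over('side',(170,300,260,370),8,[(S,.010,.03,(0,255,0)),(S,.132,.03,(0,255,255)),(S,.024,.034,(255,0,255)),(S,.155,.017,(0,255,255))],'s9.png')
E
```

```text
t 9.65 pos [0.5962 0.1983 0.1656] jaw yaw 74.4 q [ 0.2   0.11  1.67  0.    1.37 -1.1 ] F [-1.7 -0.   1.1] open 0.0294
shift [0.0, 0.0056, 0.0001] turn [-0.04, -0.63, -0.15]
```

View pics/s9.png

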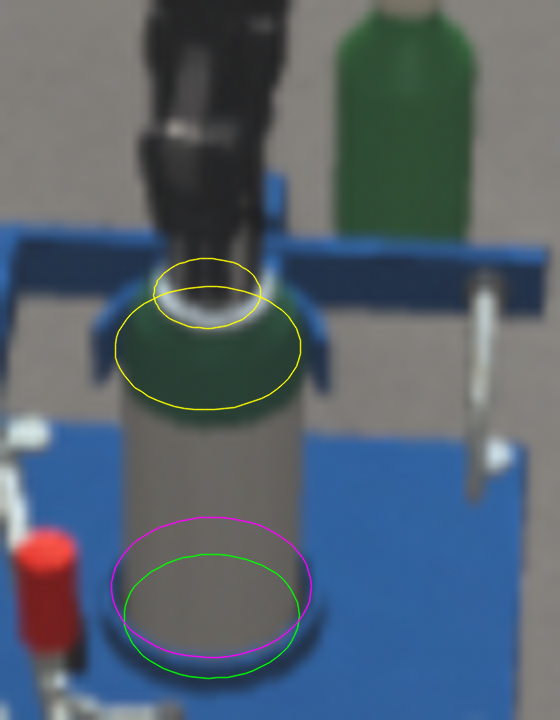

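```bash
python3 - <<'E'
from h import *
s=snap('side')
import cv2
im0=cv2.cvtColor(cv2.imread('pics/side0.png'),cv2.COLOR_BGR2RGB).astype(int)
im1=s['img'].astype(int)
def prof(im,col,r0,r1):
    for r in range(r0,r1): print(r,im[r,col-2:col+3].mean(0).round().astype(int).tolist())
for nm,im,c in [('bench',im0,(.4645,-.2135,0)),('seat',im1,(.5908,.1986,.010))]:
    c=np.array(c); T=np.array(s['world_from_camera'])[:3,3]; d=(T-c)[:2];d/=np.linalg.norm(d)
    fr=c+np.r_[d*.03,.122]; a=proj(s,fr); b=proj(s,c+np.r_[d*.03,0]); print(nm,'wall top front',a,'bottom front',b)
    prof(im,int(round(a[1])),int(a[0])-6,int(a[0])+8)
E
```

```text
bench wall top front [365.67236981 284.54269593] bottom front [396.74221844 288.13128197]
359 [42, 63, 50]
360 [41, 62, 49]
361 [40, 60, 48]
362 [40, 60, 48]
363 [41, 60, 48]
364 [40, 60, 48]
365 [40, 60, 47]
366 [40, 60, 47]
367 [43, 60, 49]
368 [63, 72, 64]
369 [88, 89, 83]
370 [99, 96, 91]
371 [100, 96, 91]
372 [99, 96, 91]
seat wall top front [220.73406071 325.60507352] bottom front [254.26071696 326.07168542]
214 [43, 68, 56]
215 [42, 67, 55]
216 [41, 64, 53]
217 [41, 64, 53]
218 [41, 64, 53]
219 [41, 63, 53]
220 [41, 63, 53]
221 [41, 63, 53]
222 [46, 65, 55]
223 [75, 82, 75]
224 [101, 100, 95]
225 [105, 103, 98]
226 [105, 103, 98]
227 [105, 103, 98]
```

>>> arm_command --steps '[[[0, 0, 0], [0, 0, 0], 0.45], [[0, 0, 0], [0, 0, 0], 0.7], [[0, 0, 0], [0, 0, 0], 0.9], [[0, 0, 0], [0, 0, 0], 0.9]]'

```text
t: 10.15
tool_pos: [0.5963, 0.1984, 0.1657]
tool_rot: [-1.559, 0.216, -0.212]
contact_force: [0.2, 0.5, -0.1]
opening: 0.0768
```

```bash
python3 go.py 0.5962 0.1984 0.30 75
```

```text
t 10.15 pos [0.5963 0.1984 0.1657] jaw yaw 74.4 q [ 0.2   0.11  1.66  0.    1.37 -1.1 ] F [ 0.2  0.5 -0.1] open 0.0768
shift [-0.0004, -0.1343, 0.0001] turn [-0.06, -0.63, -0.14]
```

>>> arm_command --steps '[[[0, -0.03, 0], [0, 0, 0], 0.9], [[0, -0.07, 0], [0, 0, 0], 0.9], [[0, -0.12, 0], [0, 0, 0], 0.9], [[0, -0.13, 0], [0, 0, 0], 0.9], [[0, -0.13, -0.03], [0, 0, 0], 0.9]]'

```text
t: 10.65
tool_pos: [0.5901, 0.1712, 0.2999]
tool_rot: [-1.556, 0.208, -0.215]
contact_force: [-0.3, -1.5, -0.3]
opening: 0.0768
```

```bash
python3 go.py 0.531 0.061 0.26 6
```

```text
t 10.65 pos [0.5901 0.1712 0.2999] jaw yaw 74.6 q [ 0.16 -0.01  1.56  0.    1.58 -1.14] F [-0.3 -1.5 -0.3] open 0.0768
shift [-0.0278, 0.0392, -0.1222] turn [-0.39, 68.57, 0.03]
```

>>> arm_command --steps '[[[-0.028, 0, -0.122], [0, 68.6, 0], 0.5], [[-0.028, 0, -0.122], [0, 68.6, 0], 0.5], [[-0.028, 0, -0.122], [0, 68.6, 0], 0.5], [[-0.028, 0, -0.122], [0, 68.6, 0], 0.5], [[-0.028, 0, -0.122], [0, 68.6, 0], 0.5]]'

```text
t: 11.15
tool_pos: [0.5303, 0.0602, 0.299]
tool_rot: [-1.413, 0.802, -0.802]
contact_force: [0.1, -0.1, 0.3]
opening: 0.043
```

```bash
python3 go.py 0.531 0.061 0.26 6
```

```text
t 11.15 pos [0.5303 0.0602 0.299 ] jaw yaw 30.9 q [-0.03 -0.2   1.74  0.    1.6  -0.57] F [ 0.1 -0.1  0.3] open 0.043
shift [-0.0002, 0.039, 0.0008] turn [-0.22, 24.95, -0.18]
```

>>> arm_command --steps '[[[0, 0.03, 0], [0, 25, 0], 0.6], [[0, 0.03, 0], [0, 25, 0], 0.6], [[0, 0.03, 0], [0, 25, 0], 0.6], [[0, 0.03, 0], [0, 25, 0], 0.6]]'

```text
t: 11.55
tool_pos: [0.5301, 0.0603, 0.2683]
tool_rot: [-1.252, 1.133, -1.13]
contact_force: [0.3, 0.6, -0.2]
opening: 0.0514
```

```bash
python3 go.py 0.531 0.061 0.147 6; python3 - <<'E'
from ov import *
S=(.5908,.1986)
p=over('side',(180,280,290,390),6,[(S,.010,.03,(0,255,0)),(S,.132,.03,(0,255,255)),((.531,.061),.179,.009,(0,255,255)),((.531,.061),.143,.009,(0,255,255))],'s10.png')
q=over('top',(170,200,320,350),5,[(S,.132,.03,(0,255,255)),(S,.157,.0155,(0,255,255)),((.531,.061),.179,.009,(0,255,255))],'t10.png')
E
```

```text
t 11.55 pos [0.5301 0.0603 0.2683] jaw yaw 6.0 q [-0.03 -0.19  1.78  0.    1.55 -0.13] F [ 0.3  0.6 -0.2] open 0.0514
shift [-0.0001, 0.1213, 0.0007] turn [-0.12, -0.03, -0.23]
```

View pics/s10.png

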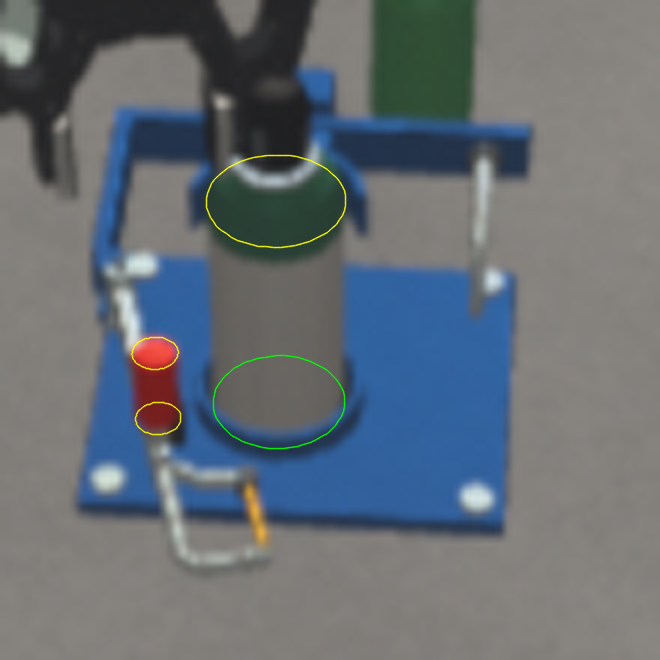

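View pics/t10.png

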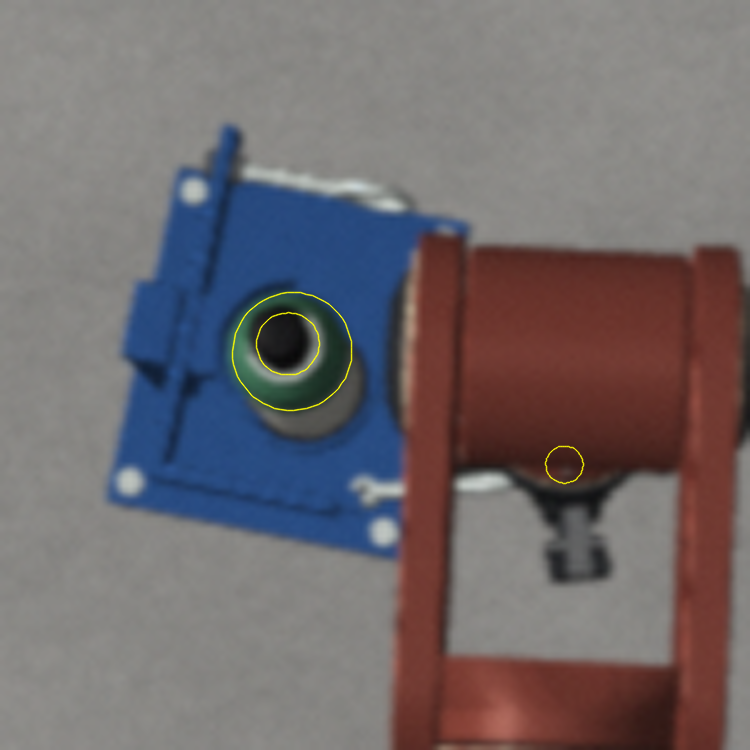

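>>> arm_command --steps '[[[0, 0.04, 0], [0, 0, 0], 0.6], [[0, 0.08, 0], [0, 0, 0], 0.6], [[0, 0.11, 0], [0, 0, 0], 0.6], [[0, 0.12, 0], [0, 0, 0], 0.6], [[0, 0.12, 0], [0, 0, 0], 0.6]]' --force 40

```text
t: 12.15
tool_pos: [0.5297, 0.0609, 0.1474]
tool_rot: [-1.256, 1.132, -1.126]
contact_force: [0.1, -0.5, -0.7]
opening: 0.0512
```

```bash
python3 go.py 0.531 0.061 0.147 6; python3 - <<'E'
from ov import *
S=(.5908,.1986)
p=over('side',(180,260,290,390),5.5,[((.531,.061),.179,.009,(0,255,255)),((.531,.061),.143,.009,(0,255,255))],'s11.png')
E
```

```text
t 12.15 pos [0.5297 0.0609 0.1474] jaw yaw 6.2 q [-0.03 -0.1   1.91  0.    1.34 -0.14] F [ 0.1 -0.5 -0.7] open 0.0512
shift [0.0, 0.0004, 0.0013] turn [0.01, 0.19, -0.25]
```

View pics/s11.png

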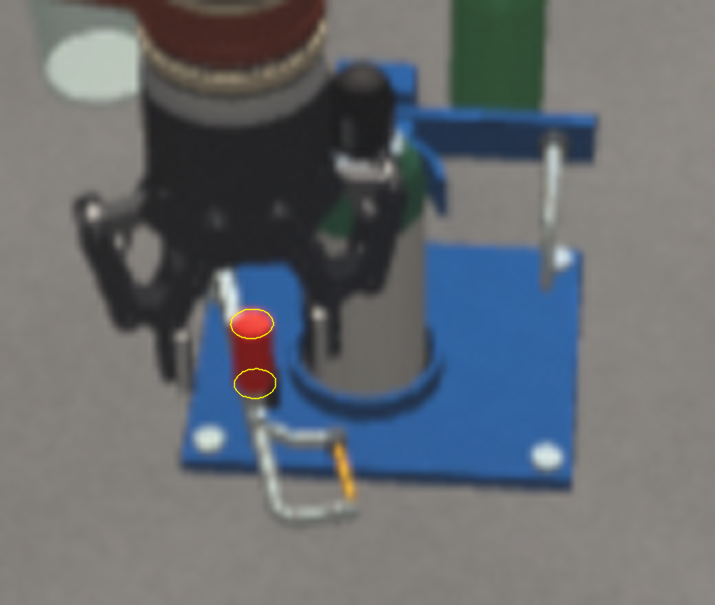

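>>> arm_command --steps '[[[0, 0, 0.001], [0, 0, 0], 0.3], [[0, 0, 0.001], [0, 0, 0], 0], [[0, 0, 0.001], [0, 0, 0], 0], [[0, 0, 0.001], [0, 0, 0], 0]]' --force 50

```text
t: 12.6
tool_pos: [0.5334, 0.0609, 0.1519]
tool_rot: [-1.251, 1.126, -1.13]
contact_force: [0.8, -0.0, 6.5]
opening: 0.0165
```

```bash
cat > arc.py <<'E'
from h import *
import sys
from go import rel
# waypoint for bar angle th, relative to measured grip offset
H=np.array([.5206,.1583]); psi=1.39454
def gp(th):
    a=psi-th-np.pi/2   # direction of bar (-y of bar frame)
    return H+.098*np.array([np.cos(a),np.sin(a)])
if __name__=='__main__':
    o=ctrl.get_obs(); p=np.array(o['tool_pos']); Rm=R.from_rotvec(o['tool_rot'])
    v=p[:2]-H; cur=psi-np.pi/2-np.arctan2(v[1],v[0]); print('t',round(float(o['t']),2),'r',np.linalg.norm(v),'th now',cur,'pos',p.round(4),'F',np.round(o['contact_force'],1),'tq',np.round(o['wrist_torque'],2),'op',round(float(o['opening']),4))
    jz=Rm.as_matrix()[:,2]; y0=np.degrees(np.arctan2(jz[1],jz[0])); print('yaw',y0)
    for th in map(float,sys.argv[1:]):
        t=gp(th); d=Rm.inv().apply(np.r_[t-p[:2],0]); print(th,'abs',t.round(4),'shift',d.round(4))
E
python3 arc.py 1.2 1.1 1.0 0.9 0.8
```

```text
t 12.6 r 0.0982566486082451 th now 1.2634122411057596 pos [0.5334 0.0609 0.1519] F [ 0.8 -0.   6.5] tq [-0.03  0.19  0.06] op 0.0165
yaw 6.1927232638388165
1.2 abs [0.5395 0.0621] shift [-0.0006  0.      0.0062]
1.1 abs [0.549  0.0645] shift [-0.0019  0.0001  0.0159]
1.0 abs [0.5583 0.0678] shift [-0.0042  0.0002  0.0254]
0.9 abs [0.5671 0.072 ] shift [-0.0075  0.0003  0.0347]
0.8 abs [0.5755 0.0771] shift [-0.0116  0.0003  0.0435]
```

>>> arm_command --steps '[[[-0.0006, -0.002, 0.0062], [0, -2, 0], 0], [[-0.0019, -0.002, 0.0159], [0, -4, 0], 0], [[-0.0042, -0.002, 0.0254], [0, -7, 0], 0], [[-0.0075, -0.002, 0.0347], [0, -10, 0], 0], [[-0.0116, -0.002, 0.0435], [0, -13, 0], 0]]'

```text
t: 13.1
tool_pos: [0.5743, 0.0752, 0.1523]
tool_rot: [-1.349, 0.955, -0.959]
contact_force: [-1.7, -6.9, -4.4]
opening: 0.0162
```

```bash
python3 arc.py 0.7 0.6 0.5 0.4 0.35
```

```text
t 13.1 r 0.0989476287372679 th now 0.8205008210575209 pos [0.5743 0.0752 0.1523] F [-1.7 -6.9 -4.4] tq [-1.11  0.49  0.41] op 0.0162
yaw 19.341262259934453
0.7 abs [0.5833 0.083 ] shift [-0.0044  0.      0.0111]
0.6 abs [0.5905 0.0896] shift [-0.0082  0.      0.0201]
0.5 abs [0.597 0.097] shift [-0.013   0.      0.0286]
0.4 abs [0.6028 0.1049] shift [-0.0186  0.0001  0.0367]
0.35 abs [0.6053 0.1091] shift [-0.0217  0.0001  0.0405]
```

>>> arm_command --steps '[[[-0.0044, 0.001, 0.011], [0, -3, 0], 0], [[-0.0082, 0.001, 0.02], [0, -6, 0], 0], [[-0.013, 0.001, 0.0285], [0, -10, 0], 0], [[-0.0186, 0.001, 0.0365], [0, -14, 0], 0], [[-0.0217, 0.001, 0.0405], [0, -17, 0], 0]]'

```text
t: 13.6
tool_pos: [0.6055, 0.1094, 0.1521]
tool_rot: [-1.445, 0.726, -0.73]
contact_force: [-2.3, -0.4, 3.5]
opening: 0.0162
```

```bash
python3 arc.py 0.3 0.25 0.2 0.15 0.1 0.0; python3 - <<'E'
from ov import *
S=(.5908,.1986)
over('side',(180,280,290,390),5.5,[],'s12.png')
over('top',(150,200,290,340),5,[],'t12.png')
E
```

```text
t 13.6 r 0.09792151240117505 th now 0.3461601561995973 pos [0.6055 0.1094 0.1521] F [-2.3 -0.4  3.5] tq [-0.02  0.57  0.1 ] op 0.0162
yaw 36.52367196865058
0.3 abs [0.6077 0.1134] shift [-0.0018  0.      0.0041]
0.25 abs [0.6098 0.1178] shift [-0.0041  0.      0.0085]
0.2 abs [0.6117 0.1223] shift [-0.0066  0.      0.0127]
0.15 abs [0.6134 0.1269] shift [-0.0093  0.      0.0168]
0.1 abs [0.6149 0.1316] shift [-0.0122  0.      0.0207]
0.0 abs [0.6171 0.1411] shift [-0.0185 -0.      0.0282]
```

View pics/s12.png

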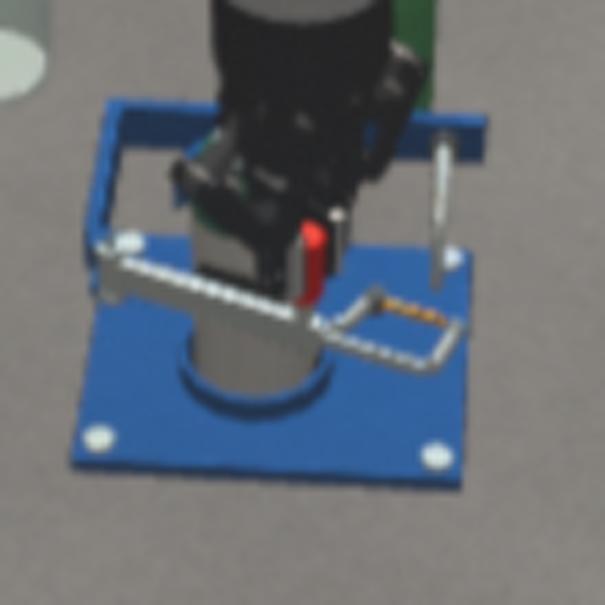

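View pics/t12.png

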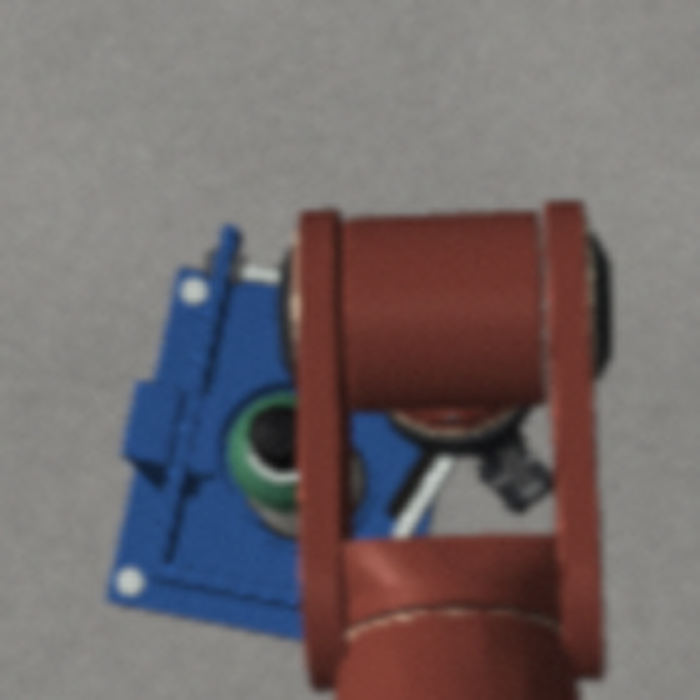

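>>> arm_command --steps '[[[-0.0018, 0, 0.0041], [0, -1, 0], 0], [[-0.0041, 0, 0.0085], [0, -2, 0], 0], [[-0.0066, 0, 0.0127], [0, -3, 0], 0], [[-0.0093, 0, 0.0168], [0, -3, 0], 0]]' --force 70

```text
t: 14.1
tool_pos: [0.6137, 0.1251, 0.1522]
tool_rot: [-1.463, 0.685, -0.693]
contact_force: [-2.8, -12.0, 2.3]
opening: 0.0159
```

```bash
python3 arc.py 0.1 0.06 0.02 -.02 -.05
```

```text
t 14.1 r 0.09882326096720027 th now 0.1660071478335487 pos [0.6137 0.1251 0.1522] F [ -2.8 -12.    2.3] tq [-1.7   0.45  0.87] op 0.0159
yaw 39.456203648375045
0.1 abs [0.6149 0.1316] shift [-0.0042 -0.      0.005 ]
0.06 abs [0.6159 0.1354] shift [-0.0065 -0.      0.0082]
0.02 abs [0.6167 0.1392] shift [-0.0089 -0.0001  0.0113]
-0.02 abs [0.6174 0.143 ] shift [-0.0115 -0.0001  0.0143]
-0.05 abs [0.6178 0.146 ] shift [-0.0135 -0.0001  0.0164]
```

>>> arm_command --steps '[[[-0.0042, 0, 0.005], [0, 0, 0], 0], [[-0.0065, 0, 0.0082], [0, 0, 0], 0], [[-0.009, 0, 0.0113], [0, 0, 0], 0], [[-0.0115, 0, 0.0143], [0, 0, 0], 0], [[-0.0115, 0, 0.0143], [0, 0, 0], 0]]'

```text
t: 14.6
tool_pos: [0.6192, 0.1418, 0.1523]
tool_rot: [-1.464, 0.681, -0.697]
contact_force: [4.7, -5.0, -1.0]
opening: 0.0159
```

```bash
python3 arc.py 0.0 -.02 -.05; python3 - <<'E'
from ov import *
over('side',(180,280,290,390),5.5,[],'s13.png')
E
```

```text
t 14.6 r 0.09996260950182162 th now -0.010044845882603959 pos [0.6192 0.1418 0.1523] F [ 4.7 -5.  -1. ] tq [-1.14 -0.84  0.3 ] op 0.0159
yaw 39.45390638375722
0.0 abs [0.6171 0.1411] shift [-0.0008 -0.     -0.002 ]
-0.02 abs [0.6174 0.143 ] shift [-0.0021 -0.     -0.0006]
-0.05 abs [0.6178 0.146 ] shift [-0.0041 -0.      0.0016]
```

View pics/s13.png

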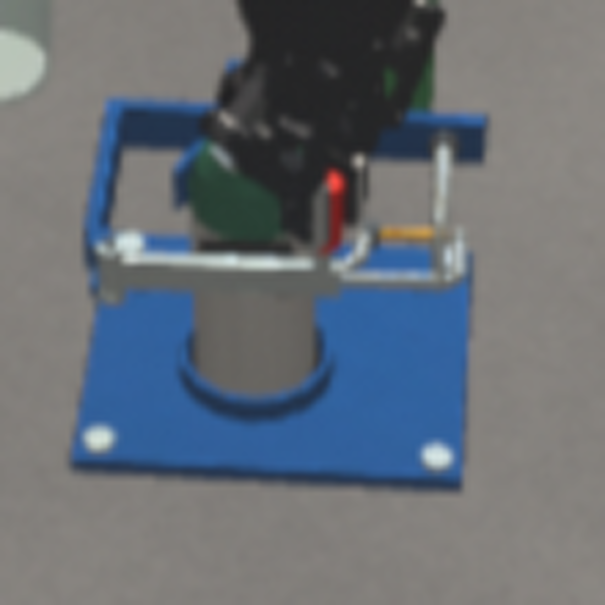

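>>> arm_command --steps '[[[-0.003, 0, 0.001], [0, 0, 0], 0], [[-0.004, 0, 0.002], [0, 0, 0], 0], [[-0.004, 0, 0.0025], [0, 0, 0], 0]]'

```text
t: 14.95
tool_pos: [0.6193, 0.142, 0.1522]
tool_rot: [-1.472, 0.678, -0.703]
contact_force: [-0.7, -15.6, 1.9]
opening: 0.0161
```

```bash
python3 arc.py 0.0 0.03; python3 - <<'E'
from ov import *
over('side',(205,330,255,390),10,[],'s14.png')
E
```

```text
t 14.95 r 0.10004901265774563 th now -0.012753883800077498 pos [0.6193 0.142  0.1522] F [ -0.7 -15.6   1.9] tq [-2.49 -0.06  0.29] op 0.0161
yaw 39.41531589063115
0.0 abs [0.6171 0.1411] shift [-0.0007 -0.     -0.0023]
0.03 abs [0.6165 0.1382] shift [ 0.0012  0.     -0.0046]
```

View pics/s14.png

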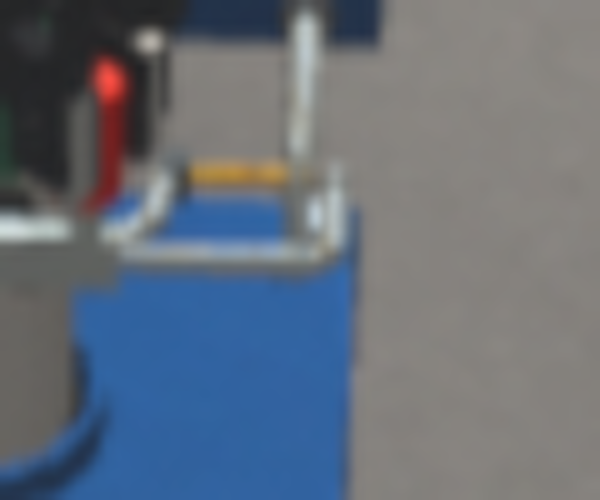

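>>> arm_command --steps '[[[0, 0, -0.001], [0, 0, 0], 0.1], [[0, 0, -0.001], [0, 0, 0], 0.35], [[0, 0, -0.001], [0, 0, 0], 0.5], [[0, 0, -0.001], [0, 0, 0], 0.5]]'

```text
t: 15.4
tool_pos: [0.6184, 0.142, 0.1521]
tool_rot: [-1.471, 0.679, -0.702]
contact_force: [0.0, -1.4, 0.3]
opening: 0.0427
```

```bash
python3 arc.py 0.0; python3 - <<'E'
from ov import *
over('side',(180,280,290,390),5.5,[],'s15.png')
E
```

```text
t 15.4 r 0.09915116102130309 th now -0.011320668292714858 pos [0.6184 0.142  0.1521] F [ 0.  -1.4  0.3] tq [-0.   -0.02  0.01] op 0.0427
yaw 39.423342637201976
0.0 abs [0.6171 0.1411] shift [-0.0001  0.     -0.0016]
```

View pics/s15.png

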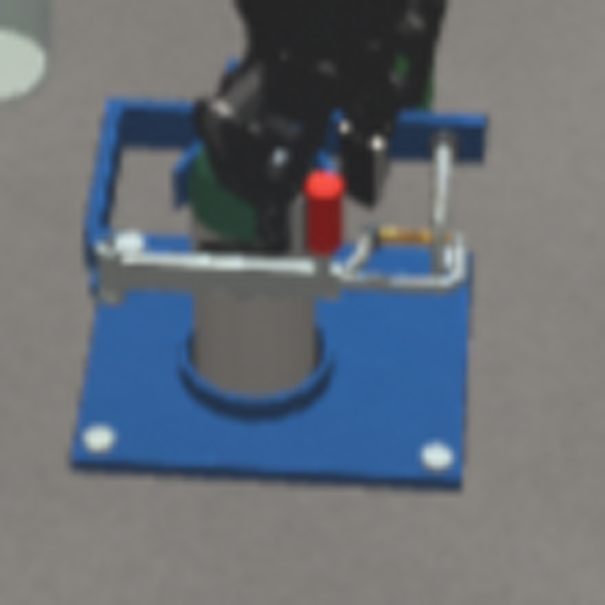

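>>> arm_command --steps '[[[0, -0.02, 0], [0, 0, 0], 0.5], [[0, -0.05, 0], [0, 0, 0], 0.5], [[0, -0.09, 0], [0, 0, 0], 0.5], [[0, -0.14, 0], [0, 0, 0], 0.5], [[0, -0.16, 0], [0, 0, 0], 0.5]]'

```text
t: 15.95
tool_pos: [0.6187, 0.1455, 0.3188]
tool_rot: [-1.466, 0.672, -0.707]
contact_force: [0.7, -0.3, 0.1]
opening: 0.0427
```

```bash
python3 go.py 0.42 -0.12 0.32
```

```text
t 15.95 pos [0.6187 0.1455 0.3188] jaw yaw 39.5 q [ 0.12  0.03  1.49 -0.02  1.6  -0.57] F [ 0.7 -0.3  0.1] open 0.0427
shift [0.0788, -0.0003, -0.3222] turn [-0.16, -0.0, 1.29]
```

Clear of everything. I'm moving aside for an unobstructed last look.

>>> arm_command --steps '[[[0.079, -0.01, -0.322], [0, 0, 0], 0.5], [[0.079, -0.01, -0.322], [0, 0, 0], 0.5], [[0.079, -0.01, -0.322], [0, 0, 0], 0.5], [[0.079, -0.01, -0.322], [0, 0, 0], 0.5], [[0.079, -0.01, -0.322], [0, 0, 0], 0.5]]'

```text
t: 16.45
tool_pos: [0.4668, -0.0562, 0.3256]
tool_rot: [-1.466, 0.67, -0.706]
contact_force: [1.4, -0.8, 0.3]
opening: 0.0425
```

```bash
python3 - <<'E'
from ov import *
S=(.5908,.1986)
over('side',(180,280,290,390),5.5,[(S,.01,.03,(0,255,0))],'s16.png')
p=over('top',(170,200,300,330),5.5,[(S,.01,.03,(0,255,0))],'t16.png')
cv2.imwrite('pics/t16f.png',p['img'][:,:,::-1])
E
```

```text
(no output)
```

View pics/s16.png

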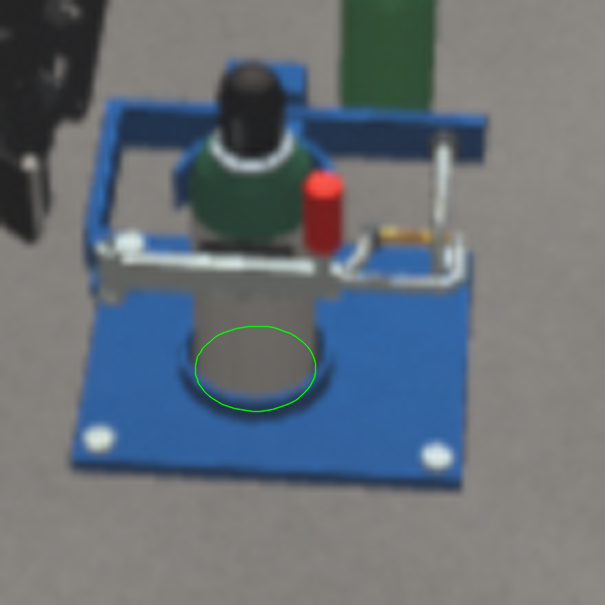

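View pics/t16.png

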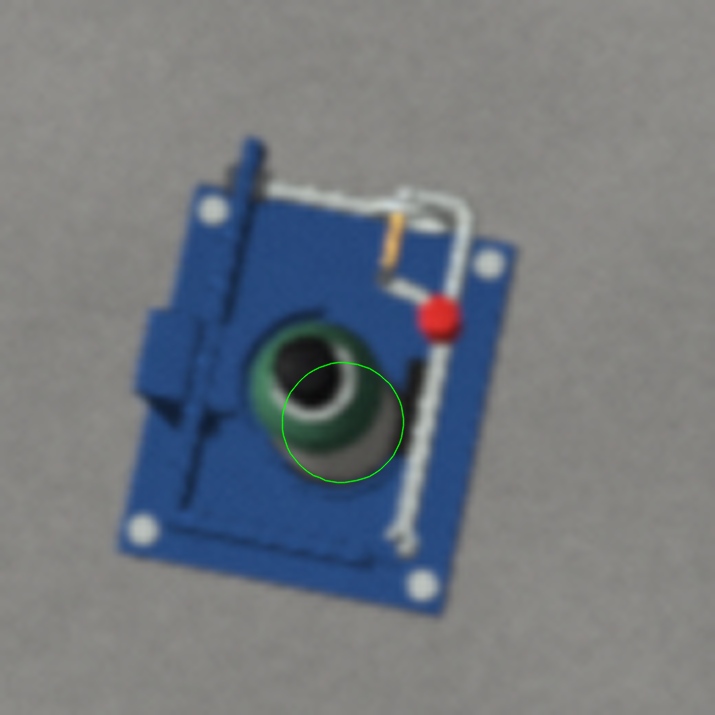

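View pics/t16f.png

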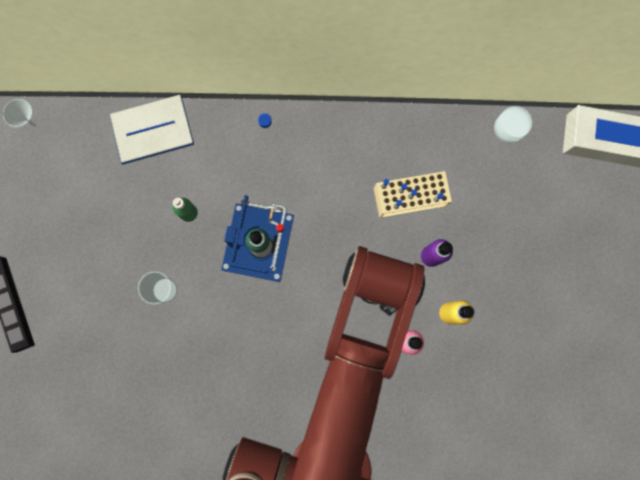

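>>> arm_command --steps '[[[0, 0, 0], [0, 0, 0], 0.5], [[0, 0, 0], [0, 0, 0], 0.5]]'

```text
t: 16.75
tool_pos: [0.4663, -0.0584, 0.3266]
tool_rot: [-1.465, 0.674, -0.714]
contact_force: [0.0, -0.4, 0.6]
opening: 0.043
```

```bash
python3 -c "
from station import ctrl
print(ctrl.get_obs()['contact_force'],ctrl.finish_job())"
```

```text
the job is handed in; nothing more can be done
[ 0.01798346 -0.4250981   0.59874802] None
```

The gas cylinder stands in the foot cup with the retaining bar latched, and I handed the job in at about 16.8 s of the 54 s. `finish_job` gives no verdict, so this rests on my own checks.

- **Cylinder:** I gripped the green-shouldered cylinder by its cap, lowered it slowly through the saddle until the floor took its weight, and let go. The last pictures show it upright and centred in the cup. The green-to-grey edge sits at the height expected for a seated cylinder, to within about 1 mm.
- **Latch:** I pinched the red grip and swung the bar shut until it met a hard stop, at about -0.01 rad by tool position and roughly 15 N. In both views the gate looks straight and shut, with the eye's wire inside the hook. I could only judge the gate by eye, as there was no joint reading.
- **Bystanders:** The tube rack, beaker, spray bottle and look-alikes look to be where they started. The arm was clear, with near-zero contact force, before I handed in.

**One disagreement:** the gripped cylinder sat 4–6 mm off the tool axis, partly a small offset between the cameras and the robot. I corrected for it by comparing the cylinder with the stand in the same pictures before lowering.

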